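# Change the sampler's filter plates, prime it and advance the run counter

## Task

Change over the sampler: take every spent filter plate out of the magazine and lay it flat in the tray, and slide every fresh plate from the bench into an empty dock of its own, fin towards the robot, fully home against the stop. After that, give the priming pump two strokes, each time pulling the plunger out until its pointer lines up with the marker, holding it there for a second and letting it go fully back; last of all, swing the counter's advance lever to its stop and let it spring back. Leave the glassware alone.

Things in the scene. Friction and masses are not known exactly. Their poses are not given: they have to be found in the camera images.
- fresh0: fresh filter plate 0 (may be absent), flat on the bench at the start, fin up: white plastic slab 110 (x) x 50 (y) x 8 mm, round steel mesh, 120 g; an upright grip fin 30 mm long (x), 10 thick (y), its top 43 mm above the underside, stands centred 38 mm behind the middle (-x). Origin: centre of underside; +x is the end that enters a slot first
- fresh1: fresh filter plate 1 (may be absent), flat on the bench at the start, fin up: white plastic slab 110 (x) x 50 (y) x 8 mm, round steel mesh, 120 g; an upright grip fin 30 mm long (x), 10 thick (y), its top 43 mm above the underside, stands centred 38 mm behind the middle (-x). Origin: centre of underside; +x is the end that enters a slot first
- fresh2: fresh filter plate 2 (may be absent), flat on the bench at the start, fin up: white plastic slab 110 (x) x 50 (y) x 8 mm, round steel mesh, 120 g; an upright grip fin 30 mm long (x), 10 thick (y), its top 43 mm above the underside, stands centred 38 mm behind the middle (-x). Origin: centre of underside; +x is the end that enters a slot first
- spent0: spent filter plate 0 (may be absent), in a dock at the start, else like the fresh ones: white plastic slab 110 (x) x 50 (y) x 8 mm, round steel mesh, 120 g; an upright grip fin 30 mm long (x), 10 thick (y), its top 43 mm above the underside, stands centred 38 mm behind the middle (-x). Origin: centre of underside; +x is the end that enters a slot first
- spent1: spent filter plate 1 (may be absent), in a dock at the start, else like the fresh ones: white plastic slab 110 (x) x 50 (y) x 8 mm, round steel mesh, 120 g; an upright grip fin 30 mm long (x), 10 thick (y), its top 43 mm above the underside, stands centred 38 mm behind the middle (-x). Origin: centre of underside; +x is the end that enters a slot first
- fresh0_grip (a point): middle of the fin of fresh0: 38 mm behind its origin along x, 30 mm above its underside
- fresh1_grip (a point): middle of the fin of fresh1: 38 mm behind its origin along x, 30 mm above its underside
- fresh2_grip (a point): middle of the fin of fresh2: 38 mm behind its origin along x, 30 mm above its underside
- dock0: one of 4 like grey docks, 72 mm apart in a row (the magazine): level slot 52 mm wide, 10 high, 65 deep, floor 70 above the bench; sill level with the floor juts 48 mm out before the mouth (last 13 sloping); mouth flares to 61 x 14; lips over its sides, top 18; Origin: middle of mouth at slot floor; +x into the slot. Plate home: origin 10 mm inside, fin middle 28 outside, same x axis
- dock1: one of 4 like grey docks, 72 mm apart in a row (the magazine): level slot 52 mm wide, 10 high, 65 deep, floor 70 above the bench; sill level with the floor juts 48 mm out before the mouth (last 13 sloping); mouth flares to 61 x 14; lips over its sides, top 18; Origin: middle of mouth at slot floor; +x into the slot. Plate home: origin 10 mm inside, fin middle 28 outside, same x axis
- dock2: one of 4 like grey docks, 72 mm apart in a row (the magazine): level slot 52 mm wide, 10 high, 65 deep, floor 70 above the bench; sill level with the floor juts 48 mm out before the mouth (last 13 sloping); mouth flares to 61 x 14; lips over its sides, top 18; Origin: middle of mouth at slot floor; +x into the slot. Plate home: origin 10 mm inside, fin middle 28 outside, same x axis
- dock3: one of 4 like grey docks, 72 mm apart in a row (the magazine): level slot 52 mm wide, 10 high, 65 deep, floor 70 above the bench; sill level with the floor juts 48 mm out before the mouth (last 13 sloping); mouth flares to 61 x 14; lips over its sides, top 18; Origin: middle of mouth at slot floor; +x into the slot. Plate home: origin 10 mm inside, fin middle 28 outside, same x axis
- tray: open aluminium tray 135 (x) x 160 mm (y), 30 mm high, walls and floor 5 mm, fixed on the bench; origin: centre of the underside. Room for two plates side by side along its y
- plunger (a joint): draw of the priming pump's sprung plunger, m: 0 at rest, 0.10 at its end stop; spring force 2.4 N at rest to 8.4 N, springs back when let go
- plunger_handle (a point): on the axis of the plunger's black upright handle (14 mm in x, 24 in y, top 72 above the bench, free from 28 up), 55 mm above the bench. The handle stands 38 mm clear of the pump's white housing (50 mm high) at rest and is pulled along the pump's -x axis
- pointer (a point): tip of the steel pointer that rides with the plunger, 39 mm to the +y side of the handle's middle, 24 mm above the bench
- marker: black marker clip, 41 mm high, on the scale rail beside the plunger (rail 42 mm to its +y side, 21 mm high); origin: under the clip at bench level. Its -x axis is the pull direction; the pointer is at the mark when its x in the clip's frame is 0
- lever (a joint): angle of the run counter's sprung advance lever, rad: 0 at rest, 1.1 at its stop, growing counter-clockwise seen from above; about 1.1 N to 4 N at the post, springs back when let go
- lever_post (a point): the lever's black upright post, 18 mm in diameter, on the axis, 87 mm above the bench; post from 61 to 101 mm above the bench, 80 mm from the hinge
- lever_hinge (a point): on the lever's upright hinge axis, over the middle of the counter's white housing (90 x 90 x 50 mm), 87 mm above the bench; the lever turns about z
- beaker: bystander: glass beaker 72 mm wide, 90 mm high, standing on the bench; origin: centre of the underside
- reagent: bystander: amber bottle 64 mm wide, 150 mm high, standing on the bench; origin: centre of the underside
- dish: bystander: white dish 90 mm wide, 30 mm high, standing on the bench; origin: centre of the underside
Mind the look-alikes: they are no part of the job. Several things have the shape of the tray; the one meant has the colours described above.

How it is judged:
By the outcome, as a careful person would: the job done as asked, in the order asked, and still so for the second after the job is handed in, with the robot touching nothing.
Of fresh0, fresh1, fresh2 only 2 to 3 are there at a start; the rules pass over those that are not, and their reading is None.
Of spent0, spent1 only 1 to 2 are there at a start; the rules pass over those that are not, and their reading is None.
At some moment in a run one of fresh0, fresh1, fresh2 may be knocked a few centimetres aside while the robot is not near it.
It also fails if it takes over 210 s, if anything falls off the work surface, if the arm or the gripper's body presses on something with over 40 N, if the wrist force passes 120 N, or if a joint passes its speed limit or range.

## Robot

A 6-joint arm with a two-finger parallel gripper is mounted at the origin on the work surface. World frame = base frame: x ahead of the robot, y to its left, z up, the work surface at z = 0. Lengths are in m, angles in rad, forces in N, time in s.
With the tool pointing down it reaches from about 0.35 to 0.85 m from the base axis. Payload 8.1 kg.
Tool frame: the origin (TCP) lies between the finger pads; the fingertips stand 19 mm ahead of it and the grasp point (between the pads) is the TCP; z points along the fingers, y is the line along which they close (so a half turn about z gives the same grasp; the last joint's range is limited). The gripper opens to 85 mm and grips with 20 to 120 N. Pads are 22 mm wide; open, the fingers measure 114 mm over their backs; the gripper's body (76 mm by 85 mm) begins 54 mm behind the grasp point. The pads swing forward as they close: fully open they stand 13 mm farther back than shut.
Start: joints at [-1.222, 0.13, 1.488, -0, 1.523, -0.085], TCP at [0.252, -0.544, 0.25] pointing down, gripper open.
Joint ranges: [-2.96, 2.96], [-0.89, 2.26], [0.02, 2.5], [-1.34, 4.48], [0, 2.73], [-2.66, 2.66]. Speed limits (rad/s): [2.39, 2.39, 2.79, 3.14, 3.14, 3.14].

## Interface

Orientations are given as a 3x3 rotation matrix whose columns are the frame's x, y, z axes.
In Python, from rig import arm, optics, job gives the robot as it stands.
- The arm moves only by the tool servo_tool, never from a script. Its argument "moves" is a list of rows, each an object with "linear": the shift along the tool's x, y, z in m, a list of three; "rot": the turn, a rotation vector about the tool's x, y, z in degrees, a list of three; "hand": the opening, from -1 (shut) to 1 (fully open). A call has 1 to 5 rows; each row shifts and turns the commanded pose from where the row before left it, along the tool's axes as they then stand; what a row does not reach is not made up. A row lasts 1/10 s, in which the tool goes at most 50 mm and 8.59 degrees, less where a joint would pass 70% of its speed; a pose out of reach is approached as far as the arm can. A call with a gripper value outside its range is refused whole. The fingers move at their own pace and stop on an object; "force" is the grip in N (left out, the last holds). Time passes only in rows, so rows that do not move let the fingers close. It gives the time, the measured TCP pose, the force, the opening and the grip force at its end, in the units of the state.
- arm.sense(): the state, without advancing time (a new reading comes with each control period).
- optics.snapshot(name): name is "scene" or "top"; returns the picture (420x560x3 uint8, red, green, blue); there is no depth.
- optics.camera_info(name): a dict with "camera_matrix" (3x3 intrinsics, pixels), "distortion" ([k1, k2, p1, p2, k3] as OpenCV has them; the pictures are not rectified), "eye" and "attitude" of the camera in the world. Camera axes: x right, y down, z forward; pixel columns grow to the right and rows downward; lengths in m; the calibration is good to about 2 mm. A picture is of the moment at which its call begins. camera_info takes no time and is no camera call.
- job.sign_off(): hands the job in; it is judged then, once.
The state is a dict: "time_s": time; "qpos": joint angles; "joint_vel": joint speeds; "joint_efforts": joint torques, N m; "ee_pos": TCP position; "tool_rot": TCP orientation; "force": force on the tool from outside, world axes, zero at the start; "moment": the same for the moment, N m; "finger_gap": opening from 0.0 (shut) to 1.0 (fully open); "grip_force": force on a finger pad.
Only numpy, scipy, OpenCV 4.12 (cv2) and the standard library are available. Lean on these libraries where they do the work, as an engineer would, in place of code of your own. Each camera call takes 0.05 s, during which the arm holds its last target. There are 200 camera calls.

## Working session

There is one attempt and no reset: what is moved stays moved. The work goes in short steps, Python scripts to look and compute and a tool call to move; the robot and the scene stay as the last step left them, time stands still between calls to the robot, and variables do not carry over. Pictures are saved under pics/ and viewed, at most 14 in all, crops included, and the job is handed in when it is done.

Besides the shell and the picture viewer there is one more tool, called after ">>>" in YAML: its name, and indented under it one key for each argument. servo_tool: Moves the arm, as the interface text tells. Its arguments: {"type":"object","properties":{"moves":{"type":"array"},"force":{"type":"number"}},"required":["moves"]}

```bash
ls; mkdir -p pics; python3 - <<'E'
from rig import arm, optics, job
import cv2,numpy as np
for n in("scene","top"):
    cv2.imwrite(f"pics/{n}0.png",optics.snapshot(n)[:,:,::-1]); c=optics.camera_info(n)
    print(n,{k:np.round(v,4).tolist() for k,v in c.items()})
s=arm.sense();print(s)
E
```

```text
pics
scene {'camera_matrix': [[528.34, 0.0, 279.0066], [0.0, 528.34, 205.59], [0.0, 0.0, 1.0]], 'distortion': [-0.0935, 0.0, 0.0, 0.0, 0.0], 'eye': [1.4886, -0.319, 1.2253], 'attitude': [[0.2853, 0.7291, -0.6221], [0.9584, -0.2146, 0.188], [0.0035, -0.6499, -0.76]]}
top {'camera_matrix': [[450.7114, 0.0, 278.6203], [0.0, 450.7114, 207.9375], [0.0, 0.0, 1.0]], 'distortion': [-0.092, 0.0, 0.0, 0.0, 0.0], 'eye': [0.3745, -0.0651, 1.5149], 'attitude': [[-0.0166, -0.9941, 0.107], [-0.9995, 0.0193, 0.0248], [-0.0268, -0.1065, -0.994]]}
{'time_s': 0.1, 'qpos': array([-1.22238227e+00,  1.31046865e-01,  1.48923490e+00,  2.90932453e-05,
        1.52300229e+00, -8.54017062e-02]), 'joint_vel': array([ 0.00088785, -0.00026018, -0.00160658, -0.00045871, -0.00032886,
        0.00164674]), 'joint_efforts': array([ 9.91424713e-04, -5.70953786e+01, -5.01942122e+01, -1.15077364e-04,
        8.12718412e-03, -1.02054009e-04]), 'ee_pos': array([ 0.25206327, -0.54394832,  0.24933704]), 'tool_rot': array([[ 9.07369097e-01,  4.20334413e-01, -5.50141273e-04],
       [ 4.20334737e-01, -9.07367704e-01,  1.59968984e-03],
       [ 1.73224266e-04, -1.68275261e-03, -9.99998569e-01]]), 'force': array([-0.86311502,  0.20552918, -0.40395718]), 'moment': array([ 0.00718875, -0.02457393, -0.03043349]), 'grip_force': 0.0, 'finger_gap': 0.9991054362644077}
```

View pics/top0.png

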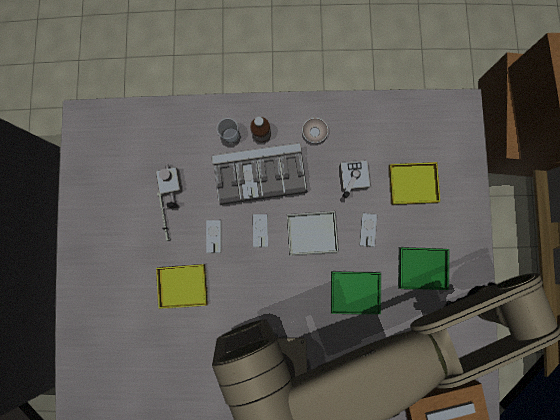

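View pics/scene0.png

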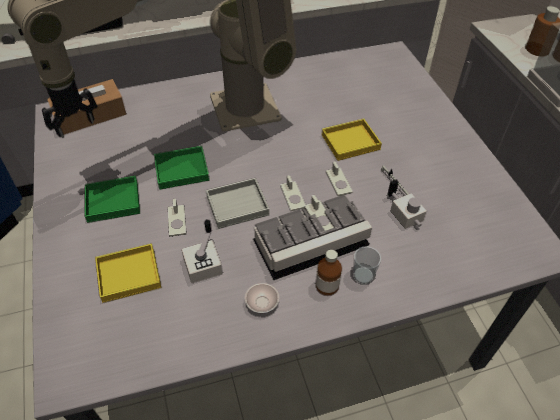

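The top view shows three fresh plates at about (213,235), (260,230) and (368,230), and one spent plate in the magazine at about (248,180). There are five tray candidates: aluminium (313,233), yellow (182,285) and (414,184), green (355,292) and (424,268). The aluminium one at (313,233) matches the description. Pump is at (168,185), counter at (354,175). Next is a close crop of each view.

```bash
cat > h.py <<'E'
import cv2,numpy as np
from rig import arm, optics, job
class Cam:
    def __init__(s,n):
        c=optics.camera_info(n); s.n=n
        s.K=np.array(c["camera_matrix"]);s.d=np.array(c["distortion"]);s.e=np.array(c["eye"]);s.R=np.array(c["attitude"])
    def proj(s,P):
        P=np.atleast_2d(P).astype(float); r=cv2.Rodrigues(s.R.T)[0]
        return cv2.projectPoints(P,r,-s.R.T@s.e,s.K,s.d)[0][:,0]
    def at(s,uv,z):
        u=cv2.undistortPoints(np.array(uv,float).reshape(-1,1,2),s.K,s.d)[:,0]
        D=np.c_[u,np.ones(len(u))]@s.R.T
        return s.e+D*((z-s.e[2])/D[:,2])[:,None]
top,scene=Cam("top"),Cam("scene")
def crop(img,x0,y0,x1,y1,k,name):
    c=cv2.resize(img[y0:y1,x0:x1],None,fx=k,fy=k,interpolation=cv2.INTER_CUBIC)
    if c.ndim==3:c=c[:,:,::-1]
    cv2.imwrite(name,c)
E
python3 - <<'E'
from h import *
crop(cv2.imread("pics/top0.png")[:,:,::-1],145,110,385,270,3.33,"pics/c1.png")
crop(cv2.imread("pics/scene0.png")[:,:,::-1],160,145,440,300,2.85,"pics/c2.png")
E
```

```text
(no output)
```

View pics/c1.png

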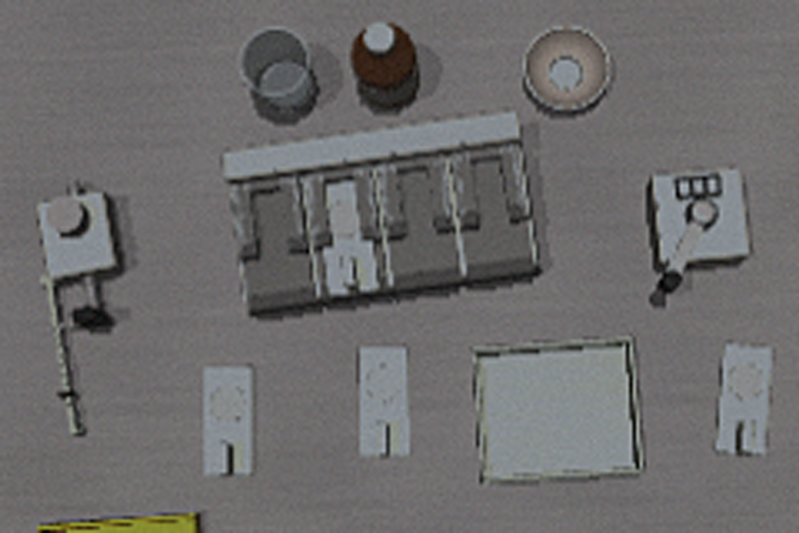

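View pics/c2.png

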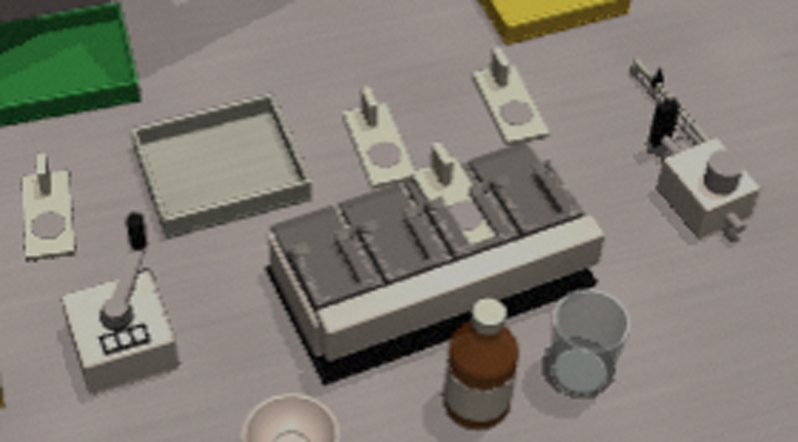

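One spent plate sits in the second dock from the left, c1 (350,235). There are three fresh plates with fins towards the robot, and the aluminium tray is at c1 (557,412). The pump handle is at c1 (93,318), the marker clip at (66,395), and the lever post at (660,290) with its hinge at (703,212). Next I'll fit poses in both views.

```bash
cat > fit.py <<'E'
from h import *
from scipy.optimize import minimize
def grad(img):
    g=cv2.GaussianBlur(cv2.cvtColor(img,cv2.COLOR_RGB2GRAY).astype(np.float32),(0,0),1.0)
    return np.minimum(np.hypot(cv2.Sobel(g,5,1,0),cv2.Sobel(g,5,0,1)),150)
def rect(x0,x1,y0,y1,z): 
    c=np.array([[x0,y0,z],[x1,y0,z],[x1,y1,z],[x0,y1,z]]);return [(c[i],c[(i+1)%4]) for i in range(4)]
PLATE=rect(-.055,.055,-.025,.025,.008)+rect(-.053,-.023,-.005,.005,.043)
TRAY=rect(-.0675,.0675,-.08,.08,.03)
def samp(segs): return np.vstack([a+(b-a)*np.linspace(0,1,25)[:,None] for a,b in segs])
def place(P,p,z): 
    c,s=np.cos(p[2]),np.sin(p[2]);return P@np.array([[c,-s,0],[s,c,0],[0,0,1]]).T+[p[0],p[1],z]
def fit(G,segs,p0,z,cams=(top,scene)):
    S=samp(segs)
    def cost(q):
        p=np.array(q)*[.01,.01,.1]; t=0
        for c in cams:
            uv=c.proj(place(S,p,z)).astype(np.float32)
            t-=cv2.remap(G[c.n],uv[:,:1],uv[:,1:],cv2.INTER_LINEAR).mean()
        return t
    best=None
    for dx in(-.005,0,.005):
        for dy in(-.005,0,.005):
          for da in (-.06,0,.06):
            r=minimize(cost,(np.array(p0)+[dx,dy,da])/[.01,.01,.1],method="Nelder-Mead",options=dict(initial_simplex=(np.array(p0)+[dx,dy,da])/[.01,.01,.1]+.3*np.vstack([np.zeros(3),np.eye(3)])))
            if best is None or r.fun<best.fun: best=r
    return best.x*[.01,.01,.1],best.fun
E
cat > m1.py <<'E'
from fit import *
I={n:cv2.imread(f"pics/{n}0.png")[:,:,::-1].copy() for n in("top","scene")}
G={n:grad(i) for n,i in I.items()}
c1=lambda u,v:((u+.5)/3.33-.5+145,(v+.5)/3.33-.5+110)
c2=lambda u,v:((u+.5)/2.85-.5+160,(v+.5)/2.85-.5+145)
D={}
for n,segs,uv,z,a in [("fL",PLATE,(228,420),0,0),("fM",PLATE,(384,402),0,.03),("fR",PLATE,(745,400),0,-.05),("spent",PLATE,(349,238),.07,.1),("tray",TRAY,(557,412),0,.03)]:
    p0=top.at(c1(*uv),z+.008 if segs is PLATE else .02)[0][:2]
    for cams in((top,),(scene,),(top,scene)):
        p,f=fit(G,segs,[*p0,a],z,cams); print(n,len(cams),cams[0].n,np.round(p,4),round(float(f),1))
    D[n]=p
    for c in(top,scene):
        for u in c.proj(place(samp(segs),p,z)): cv2.circle(I[c.n],tuple(np.round(u*1).astype(int)),0,(255,0,0),-1)
np.save("D.npy",D)
def tri(ut,us):
    r=[]
    for c,u in((top,ut),(scene,us)):
        a=c.at([u],0)[0]-c.e; r.append((c.e,a/np.linalg.norm(a)))
    A=sum(np.eye(3)-np.outer(d,d) for _,d in r); b=sum((np.eye(3)-np.outer(d,d))@e for e,d in r)
    return np.linalg.solve(A,b)
print("postbottom/top etc")
for n,t,s in [("posttop",(671,280),(136,215)),("hingecap",(704,208),(117,310)),("clip",(66,395),(657,72)),("handle top",(90,320),(664,101))]:
    print(n,np.round(tri(c1(*t),c2(*s)),4))
crop(I["top"],145,110,385,270,3.33,"pics/o1.png");crop(I["scene"],160,145,440,300,2.85,"pics/o2.png")
E
python3 m1.py
```

```text
fL 1 top [0.4457 0.1914 0.1379] -90.5
fL 1 scene [ 0.4452  0.1942 -0.0126] -110.0
fL 2 top [ 0.4454  0.1941 -0.0023] -189.1
fM 1 top [0.4633 0.0345 0.0574] -78.0
fM 1 scene [ 0.4646  0.0358 -0.0029] -110.6
fM 2 top [0.4644 0.0348 0.0315] -179.1
fR 1 top [ 0.4572 -0.3215 -0.2571] -89.8
fR 1 scene [ 0.4578 -0.3271 -0.1087] -104.9
fR 2 top [ 0.4584 -0.3266 -0.1073] -185.2
spent 1 top [0.6177 0.0576 0.065 ] -102.9
spent 1 scene [0.6321 0.0553 0.0973] -124.3
spent 2 top [ 0.618   0.0588 -0.001 ] -203.5
tray 1 top [ 0.4394 -0.1275  0.0562] -68.5
tray 1 scene [ 0.4527 -0.1432  0.0568] -118.4
tray 2 top [ 0.4526 -0.143   0.0565] -172.8
postbottom/top etc
posttop [ 0.567  -0.2439  0.1056]
hingecap [ 0.6428 -0.2826  0.0669]
clip [0.4731 0.3533 0.0372]
handle top [0.5444 0.3214 0.0721]
```

```bash
cat > fit2.py <<'E'
from fit import *
def box(x0,x1,y0,y1,h): return np.array([[x,y,z] for x in(x0,x1) for y in(y0,y1) for z in(0,h)])
BP=box(-.055,.055,-.025,.025,.008); BS=box(-.055,-.012,-.025,.025,.008); BT=box(-.0675,.0675,-.08,.08,.03); BF=box(-.053,-.023,-.005,.005,.043)
def ring(c,B,p,z,o=1.2,n=200,xcut=None):
    h=cv2.convexHull(c.proj(place(B,p,z)).astype(np.float32))[:,0]
    Q=[];N=[]
    cen=h.mean(0)
    for a,b in zip(h,np.roll(h,-1,0)):
        L=np.linalg.norm(b-a)
        if L<2: continue
        d=(b-a)/L; nn=np.array([d[1],-d[0]]); nn*=np.sign(nn@(a-cen))
        k=max(int(L*2),3); t=np.linspace(.05,.95,k)[:,None]; Q.append(a+(b-a)*t); N.append(np.repeat(nn[None],k,0))
    Q=np.vstack(Q);N=np.vstack(N)
    if xcut is not None:
        f=c.proj(place(np.array([[xcut,0,0],[xcut-.02,0,0]]),p,z)); k=(Q-f[0])@(f[1]-f[0])>0; Q,N=Q[k],N[k]
    return Q+o*N,Q-o*N
def fit2(I,B,p0,z,cams=(top,scene),xcut=None):
    g={c.n:cv2.GaussianBlur(cv2.cvtColor(I[c.n],cv2.COLOR_RGB2GRAY).astype(np.float32),(0,0),.7) for c in cams}
    sm=lambda c,u:cv2.remap(g[c.n],u[:,:1].astype(np.float32),u[:,1:].astype(np.float32),1)
    def cost(q):
        t=0
        for c in cams:
            o,i=ring(c,B,np.array(q)*[.01,.01,.1],z,xcut=xcut); t-=np.clip(sm(c,i)-sm(c,o),-20,60).mean()
        return t
    best=None
    for k in range(20):
        q=(np.array(p0)+np.random.default_rng(k).uniform(-1,1,3)*[.008,.008,.08])/[.01,.01,.1]
        r=minimize(cost,q,method="Nelder-Mead",options=dict(initial_simplex=q+.4*np.vstack([np.zeros(3),np.eye(3)])))
        if best is None or r.fun<best.fun: best=r
    return best.x*[.01,.01,.1],best.fun
E
cat > m2.py <<'E'
from fit2 import *
I={n:cv2.imread(f"pics/{n}0.png")[:,:,::-1].copy() for n in("top","scene")}; J={n:cv2.resize(i,None,fx=4,fy=4,interpolation=cv2.INTER_CUBIC) for n,i in I.items()}
D={}
for n,B,p0,z,xc in [("fL",BP,(.4454,.1941,0),0,None),("fM",BP,(.4644,.0348,.03),0,None),("fR",BP,(.458,-.325,-.1),0,None),("spent",BS,(.63,.057,.13),.07,-.014),("tray",BT,(.445,-.135,.056),0,None)]:
    for cams in((top,),(scene,),(top,scene)):
        p,f=fit2(I,B,p0,z,cams,xc); print(n,len(cams),cams[0].n,np.round(p,4),round(float(f),1))
    D[n]=p
    S=PLATE if B is not BT else TRAY
    for c in(top,scene):
        for u in c.proj(place(samp(S),p,z)): cv2.circle(J[c.n],tuple(np.round(u*4+1.5).astype(int)),1,(255,0,0),-1)
np.save("D.npy",D)
a=cv2.resize(J["top"][4*155:4*265,4*200:4*385],None,fx=.97,fy=.97); b=cv2.resize(J["scene"][4*155:4*245,4*160:4*360],None,fx=.97,fy=.97)
w=min(a.shape[1],b.shape[1]); o=np.vstack([a[:,:w],b[:,:w]]); o=cv2.resize(o,None,fx=min(800/o.shape[1],600/o.shape[0]),fy=min(800/o.shape[1],600/o.shape[0]))
cv2.imwrite("pics/o.png",o[:,:,::-1])
E
python3 m2.py
```

```text
fL 1 top [ 0.4469  0.1966 -0.0042] -25.7
fL 1 scene [ 0.4376  0.1973 -0.0017] -31.6
fL 2 top [0.4395 0.1971 0.0029] -50.8
fM 1 top [ 0.4643  0.0373 -0.011 ] -26.5
fM 1 scene [ 0.4573  0.0376 -0.0103] -33.1
fM 2 top [ 0.4581  0.0374 -0.0106] -53.8
fR 1 top [ 0.46   -0.3268 -0.1054] -23.2
fR 1 scene [ 0.4508 -0.3268 -0.1072] -31.5
fR 2 top [ 0.4511 -0.3266 -0.1146] -48.6
spent 1 top [0.6203 0.0661 0.1199] -49.7
spent 1 scene [0.6151 0.0642 0.0463] -31.7
spent 2 top [0.6197 0.0671 0.137 ] -80.5
tray 1 top [ 0.439  -0.1268  0.0501] -24.3
tray 1 scene [ 0.4268 -0.1342  0.0636] -24.6
tray 2 top [ 0.4266 -0.1281  0.0612] -29.4
```

View pics/o.png

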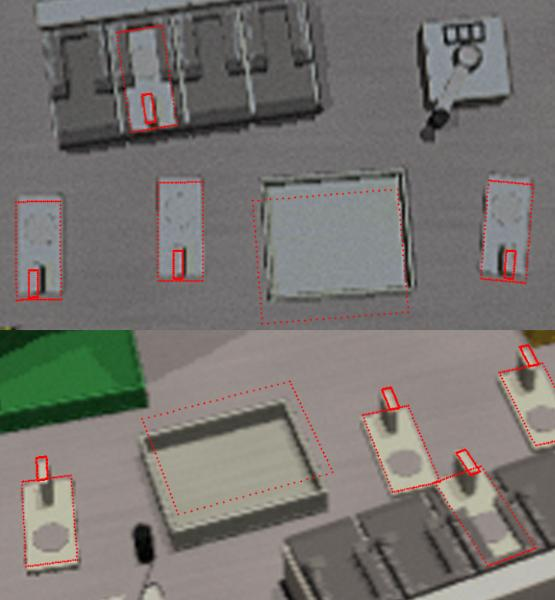

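The joint fit sits about 8 mm too low in x, because the shaded side faces mislead the scene view. I'll refit on the top faces only.

```bash
sed -i 's/^BP=.*/def flat(x0,x1,y0,y1,z): return np.array([[x0,y0,z],[x1,y0,z],[x1,y1,z],[x0,y1,z]])\nBP=flat(-.055,.055,-.025,.025,.008); BS=flat(-.055,-.012,-.025,.025,.008); BT=flat(-.0675,.0675,-.08,.08,.03)/' fit2.py
cat >> m2.py <<'E'
c1=lambda u,v:((u+.5)/3.33-.5+145,(v+.5)/3.33-.5+110)
c2=lambda u,v:((u+.5)/2.85-.5+160,(v+.5)/2.85-.5+145)
t=top.at([c1(*q) for q in((474,348),(634,337),(643,470),(482,482))],.03); print("tray top",np.round(t,4).tolist(),t.mean(0))
t=scene.at([c2(*q) for q in((133,132),(270,97),(310,185),(170,218))],.03); print("tray scene",np.round(t,4).tolist(),t.mean(0))
print("fin tops L M R spent (scene, centre top)",np.round(scene.at([c2(*q) for q in((498,52),(369,92),(42,157))],.043),4).tolist(),np.round(scene.at([c2(442,148)],.113),4))
print("fin tops top cam",np.round(top.at([c1(*q) for q in((223,456),(380,440),(742,437))],.043),4).tolist())
for n in D: print(n,"fin",np.round(place(np.array([[-.038,0,.043]]),D[n],0),4))
print("mag back panel top edge yaw", top.at([c1(222,155),c1(518,113)],.1))
E
python3 m2.py
```

```text
fL 1 top [ 0.4467  0.1957 -0.001 ] -26.6
fL 1 scene [ 0.4445  0.1945 -0.0019] -36.9
fL 2 top [ 0.4456  0.1953 -0.0042] -62.2
fM 1 top [ 0.4641  0.037  -0.014 ] -27.0
fM 1 scene [ 0.4606  0.0359 -0.002 ] -36.0
fM 2 top [ 0.463   0.036  -0.0106] -62.4
fR 1 top [ 0.4599 -0.326  -0.1055] -25.0
fR 1 scene [ 0.4567 -0.3272 -0.102 ] -34.5
fR 2 top [ 0.4573 -0.3268 -0.1054] -57.9
spent 1 top [0.619  0.0657 0.1195] -50.5
spent 1 scene [0.6298 0.0682 0.1406] -30.7
spent 2 top [0.6192 0.0658 0.1231] -80.5
tray 1 top [ 0.439  -0.1268  0.0501] -24.3
tray 1 scene [ 0.446  -0.136   0.0516] -20.3
tray 2 top [ 0.4517 -0.1262  0.0414] -31.7
tray top [[0.5131, -0.0554, 0.03], [0.521, -0.2144, 0.03], [0.3893, -0.2195, 0.03], [0.3804, -0.0608, 0.03]] [ 0.45095038 -0.13754068  0.03      ]
tray scene [[0.3913, -0.2195, 0.03], [0.383, -0.0654, 0.03], [0.5162, -0.0578, 0.03], [0.5182, -0.2068, 0.03]] [ 0.45218205 -0.1373629   0.03      ]
fin tops L M R spent (scene, centre top) [[0.3998, 0.1927, 0.043], [0.4181, 0.0366, 0.043], [0.4108, -0.3192, 0.043]] [[0.5746 0.0621 0.113 ]]
fin tops top cam [[0.4098, 0.1934, 0.043], [0.423, 0.0383, 0.043], [0.4194, -0.3159, 0.043]]
fL fin [[0.4076 0.1954 0.043 ]]
fM fin [[0.425  0.0364 0.043 ]]
fR fin [[ 0.4195 -0.3228  0.043 ]]
spent fin [[0.5814 0.0611 0.043 ]]
tray fin [[ 0.4138 -0.1278  0.043 ]]
mag back panel top edge yaw [[ 0.69862338  0.18430164  0.1       ]
 [ 0.73317271 -0.10253106  0.1       ]]
```

Both views now agree to about 2 mm. The magazine yaw is about 0.12 rad and the spent plate origin is (0.619, 0.066). The tray centre is (0.4515, -0.1375) with yaw 0.05. Next I'll make the motion helper and plan the way to the spent fin.

```bash
cat > go.py <<'E'
import sys
from h import *
def go(x,y,z,yaw,quiet=0):
    s=arm.sense();p=s["ee_pos"];R=s["tool_rot"];y0=np.arctan2(R[1,0],R[0,0])
    d=np.array([x,y,z])-p; c,q=np.cos(yaw),np.sin(yaw)
    L=[c*d[0]+q*d[1],q*d[0]-c*d[1],-d[2]]
    print("t",round(s["time_s"],2),"pos",np.round(p,4),"yaw",round(y0,4),"F",np.round(s["force"],1),"gap",round(s["finger_gap"],3),"grip",round(s["grip_force"],1))
    print("turn z %.2f deg then linear mm"%-np.degrees(yaw-y0),np.round(np.array(L)*1000,1))
if __name__=="__main__": go(*map(float,sys.argv[1:]))
E
python3 go.py .5813 .0611 .20 .12
```

```text
t 0.1 pos [ 0.2521 -0.5439  0.2493] yaw 0.4338 F [-0.9  0.2 -0.4] gap 0.999 grip 0.0
turn z 17.98 deg then linear mm [ 399.3 -561.3   49.3]
```

>>> servo_tool:
  moves:
    - {"linear": [0, 0, 0], "rot": [0, 0, 6], "hand": 0}
    - {"linear": [0, 0, 0], "rot": [0, 0, 6], "hand": 0}
    - {"linear": [0, 0, 0], "rot": [0, 0, 6], "hand": 0}
    - {"linear": [28, -40, 0], "rot": [0, 0, 0], "hand": 0}
  force: 60

```text
time_s: 0.5
ee_pos: [0.2735, -0.5026, 0.2487]
tool_rot: [[0.994, 0.111, -0.002], [0.111, -0.994, 0.001], [-0.002, -0.001, -1.0]]
force: [1.4, 1.4, 0.8]
finger_gap: 0.498
grip_force: 0.0
```

The linear units are metres; that row was only clipped to 50 mm along the intended direction. I'll use metres from here.

```bash
python3 go.py .5813 .0611 .20 .12
```

```text
t 0.5 pos [ 0.2735 -0.5026  0.2487] yaw 0.1113 F [1.4 1.4 0.8] gap 0.498 grip 0.0
turn z -0.50 deg then linear mm [ 373.1 -522.8   48.7]
```

>>> servo_tool:
  moves:
    - {"linear": [0.028, -0.041, 0], "rot": [0, 0, 0], "hand": 0}
    - {"linear": [0.028, -0.041, 0], "rot": [0, 0, 0], "hand": 0}
    - {"linear": [0.028, -0.041, 0], "rot": [0, 0, 0], "hand": 0}
    - {"linear": [0.028, -0.041, 0], "rot": [0, 0, 0], "hand": 0}
    - {"linear": [0.028, -0.041, 0], "rot": [0, 0, 0], "hand": 0}

```text
time_s: 1.0
ee_pos: [0.3906, -0.2781, 0.25]
tool_rot: [[0.993, 0.119, -0.0], [0.119, -0.993, 0.0], [-0.0, -0.0, -1.0]]
force: [1.3, -1.3, 0.2]
finger_gap: 0.503
grip_force: 0.0
```

>>> servo_tool:
  moves:
    - {"linear": [0.028, -0.041, 0], "rot": [0, 0, 0], "hand": 0}
    - {"linear": [0.028, -0.041, 0], "rot": [0, 0, 0], "hand": 0}
    - {"linear": [0.028, -0.041, 0], "rot": [0, 0, 0], "hand": 0}
    - {"linear": [0.028, -0.041, 0], "rot": [0, 0, 0], "hand": 0}
    - {"linear": [0.028, -0.041, 0], "rot": [0, 0, 0], "hand": 0}

```text
time_s: 1.5
ee_pos: [0.5052, -0.0578, 0.2501]
tool_rot: [[0.993, 0.119, -0.0], [0.119, -0.993, -0.0], [-0.0, 0.0, -1.0]]
force: [1.2, -0.8, 0.2]
finger_gap: 0.501
grip_force: 0.0
```

>>> servo_tool:
  moves:
    - {"linear": [0.028, -0.041, 0.02], "rot": [0, 0, 0], "hand": 0}
    - {"linear": [0.025, -0.041, 0.02], "rot": [0, 0, 0], "hand": 0}
    - {"linear": [0, 0, 0], "rot": [0, 0, 0], "hand": 0}
    - {"linear": [0, 0, 0], "rot": [0, 0, 0], "hand": 0}

```text
time_s: 1.9
ee_pos: [0.5447, 0.0243, 0.211]
tool_rot: [[0.993, 0.122, -0.003], [0.122, -0.993, -0.0], [-0.003, -0.0, -1.0]]
force: [0.1, 0.1, 0.8]
finger_gap: 0.499
grip_force: 0.0
```

```bash
python3 go.py .5813 .0611 .102 .12
```

```text
t 1.9 pos [0.5447 0.0243 0.211 ] yaw 0.1223 F [0.1 0.1 0.8] gap 0.499 grip 0.0
turn z 0.13 deg then linear mm [ 40.7 -32.1 109. ]
```

>>> servo_tool:
  moves:
    - {"linear": [0.0405, -0.032, 0], "rot": [0, 0, 0], "hand": 0}
    - {"linear": [0, 0, 0.035], "rot": [0, 0, 0], "hand": 0}
    - {"linear": [0, 0, 0.035], "rot": [0, 0, 0], "hand": 0}
    - {"linear": [0, 0, 0.03], "rot": [0, 0, 0], "hand": 0}
    - {"linear": [0, 0, 0.009], "rot": [0, 0, 0], "hand": 0}

```text
time_s: 2.4
ee_pos: [0.5782, 0.0571, 0.1001]
tool_rot: [[0.993, 0.118, -0.005], [0.118, -0.993, -0.0], [-0.005, -0.0, -1.0]]
force: [-1.3, 0.1, -0.1]
finger_gap: 0.503
grip_force: 0.0
```

```bash
python3 go.py .5813 .0611 .102 .12;python3 -c "
from h import *
crop(optics.snapshot('scene'),230,140,400,280,4.28,'pics/g1.png')"
```

```text
t 2.4 pos [0.5782 0.0571 0.1001] yaw 0.1179 F [-1.3  0.1 -0.1] gap 0.503 grip 0.0
turn z -0.12 deg then linear mm [ 3.5 -3.6 -1.9]
```

View pics/g1.png

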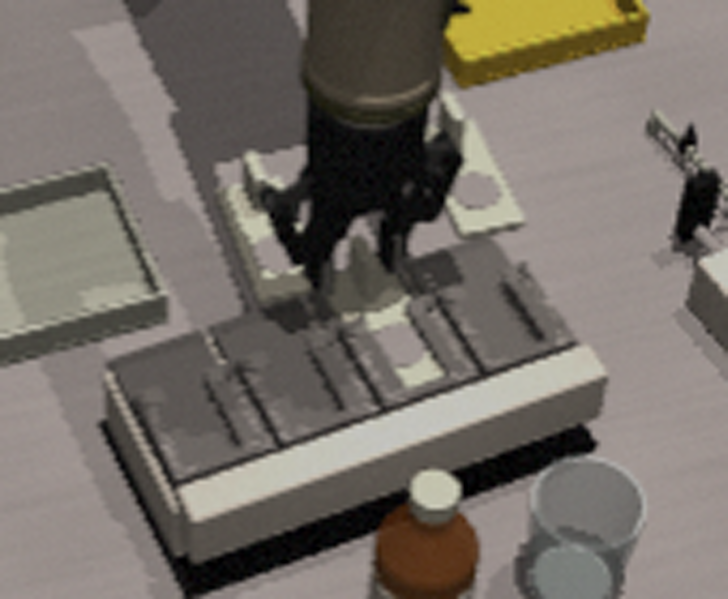

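The fingers straddle the fin at g1 (360,270). I'll close and check the gap.

>>> servo_tool:
  moves:
    - {"linear": [0.003, -0.003, -0.002], "rot": [0, 0, 0], "hand": 0}
    - {"linear": [0, 0, 0], "rot": [0, 0, 0], "hand": -1}
    - {"linear": [0, 0, 0], "rot": [0, 0, 0], "hand": -1}
    - {"linear": [0, 0, 0], "rot": [0, 0, 0], "hand": -1}
    - {"linear": [0, 0, 0], "rot": [0, 0, 0], "hand": -1}
  force: 60

```text
time_s: 2.95
ee_pos: [0.5849, 0.062, 0.1079]
tool_rot: [[0.993, 0.119, 0.004], [0.119, -0.993, -0.0], [0.004, 0.001, -1.0]]
force: [-0.2, -0.1, 7.7]
finger_gap: 0.105
grip_force: 60.0
```

>>> servo_tool:
  moves:
    - {"linear": [0, 0, 0], "rot": [0, 0, 0], "hand": -1}
    - {"linear": [0, 0, 0], "rot": [0, 0, 0], "hand": -1}
    - {"linear": [0, 0, 0], "rot": [0, 0, 0], "hand": -1}

```text
time_s: 3.25
ee_pos: [0.5849, 0.0621, 0.1079]
tool_rot: [[0.993, 0.119, 0.004], [0.119, -0.993, -0.0], [0.004, 0.001, -1.0]]
force: [0.0, -1.3, 7.0]
finger_gap: 0.1
grip_force: 60.0
```

```bash
python3 go.py .5813 .0611 .102 .12
```

```text
t 3.25 pos [0.5849 0.0621 0.1079] yaw 0.1197 F [ 0.  -1.3  7. ] gap 0.1 grip 60.0
turn z -0.01 deg then linear mm [-3.7  0.5  5.9]
```

>>> servo_tool:
  moves:
    - {"linear": [0, 0, -0.004], "rot": [0, 0, 0], "hand": -1}
    - {"linear": [-0.02, 0, 0], "rot": [0, 0, 0], "hand": -1}
    - {"linear": [-0.025, 0, 0], "rot": [0, 0, 0], "hand": -1}
    - {"linear": [-0.025, 0, 0], "rot": [0, 0, 0], "hand": -1}
    - {"linear": [-0.025, 0, 0], "rot": [0, 0, 0], "hand": -1}

```text
time_s: 3.75
ee_pos: [0.4878, 0.0507, 0.1094]
tool_rot: [[0.993, 0.12, -0.0], [0.12, -0.993, -0.0], [-0.0, -0.0, -1.0]]
force: [-0.1, -0.3, 0.1]
finger_gap: 0.106
grip_force: 60.9
```

```bash
python3 go.py .4135 -.1394 .18 .05
```

```text
t 3.75 pos [0.4878 0.0507 0.1094] yaw 0.1199 F [-0.1 -0.3  0.1] gap 0.106 grip 60.9
turn z 4.00 deg then linear mm [-83.7 186.2 -70.6]
```

>>> servo_tool:
  moves:
    - {"linear": [0, 0, -0.035], "rot": [0, 0, 0], "hand": -1}
    - {"linear": [0, 0, -0.035], "rot": [0, 0, 2], "hand": -1}
    - {"linear": [0, 0, 0], "rot": [0, 0, 2], "hand": -1}
    - {"linear": [-0.021, 0.045, 0], "rot": [0, 0, 0], "hand": -1}
    - {"linear": [-0.021, 0.045, 0], "rot": [0, 0, 0], "hand": -1}

```text
time_s: 4.25
ee_pos: [0.4512, -0.0412, 0.18]
tool_rot: [[0.999, 0.054, 0.001], [0.054, -0.999, -0.0], [0.001, 0.0, -1.0]]
force: [1.3, -2.3, -1.9]
finger_gap: 0.106
grip_force: 61.0
```

>>> servo_tool:
  moves:
    - {"linear": [-0.021, 0.045, 0], "rot": [0, 0, 0], "hand": -1}
    - {"linear": [-0.021, 0.045, 0], "rot": [0, 0, 0], "hand": -1}
    - {"linear": [0, 0, 0], "rot": [0, 0, 0], "hand": -1}
    - {"linear": [0, 0, 0], "rot": [0, 0, 0], "hand": -1}
    - {"linear": [0, 0, 0], "rot": [0, 0, 0], "hand": -1}

```text
time_s: 4.75
ee_pos: [0.4143, -0.1325, 0.1795]
tool_rot: [[0.999, 0.05, 0.0], [0.05, -0.999, 0.0], [0.0, -0.0, -1.0]]
force: [-0.8, 0.0, -1.6]
finger_gap: 0.105
grip_force: 61.0
```

```bash
python3 go.py .4135 -.1394 .046 .05; python3 -c "
from h import *
a=optics.snapshot('scene')[150:240,190:330];b=optics.snapshot('top')[170:270,240:380]
crop(np.vstack([a,b]),0,0,140,190,3.1,'pics/g2.png')"
```

```text
t 4.75 pos [ 0.4143 -0.1325  0.1795] yaw 0.0501 F [-0.8  0.  -1.6] gap 0.105 grip 61.0
turn z 0.01 deg then linear mm [ -1.1   6.9 133.5]
```

View pics/g2.png

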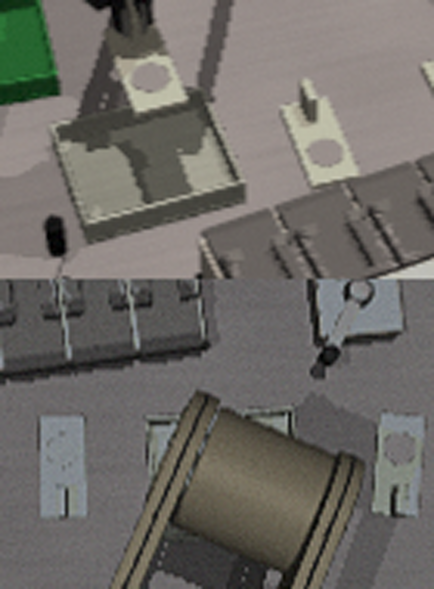

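The plate is held level. I'll lower it into the tray.

>>> servo_tool:
  moves:
    - {"linear": [-0.001, 0.007, 0.02], "rot": [0, 0, 0], "hand": -1}
    - {"linear": [0, 0, 0.04], "rot": [0, 0, 0], "hand": -1}
    - {"linear": [0, 0, 0.04], "rot": [0, 0, 0], "hand": -1}
    - {"linear": [0, 0, 0.03], "rot": [0, 0, 0], "hand": -1}
    - {"linear": [0, 0, 0], "rot": [0, 0, 0], "hand": -1}

```text
time_s: 5.35
ee_pos: [0.4109, -0.1376, 0.0455]
tool_rot: [[0.999, 0.052, -0.007], [0.052, -0.999, 0.003], [-0.006, -0.004, -1.0]]
force: [-0.8, 0.2, -1.5]
finger_gap: 0.103
grip_force: 61.3
```

>>> servo_tool:
  moves:
    - {"linear": [0, 0, 0.003], "rot": [0, 0, 0], "hand": -1}
    - {"linear": [0, 0, 0], "rot": [0, 0, 0], "hand": -1}
    - {"linear": [0, 0, 0], "rot": [0, 0, 0], "hand": -1}

```text
time_s: 5.65
ee_pos: [0.4147, -0.1406, 0.0481]
tool_rot: [[0.999, 0.05, 0.003], [0.05, -0.999, -0.001], [0.002, 0.001, -1.0]]
force: [0.5, 0.3, -0.7]
finger_gap: 0.1
grip_force: 61.3
```

```bash
python3 go.py .4135 -.1394 .046 .05
```

```text
t 5.65 pos [ 0.4147 -0.1406  0.0481] yaw 0.0504 F [ 0.5  0.3 -0.7] gap 0.1 grip 61.3
turn z 0.03 deg then linear mm [-1.2 -1.2  2.1]
```

>>> servo_tool:
  moves:
    - {"linear": [0, 0, 0.002], "rot": [0, 0, 0], "hand": -1}
    - {"linear": [0, 0, 0], "rot": [0, 0, 0], "hand": -1}
    - {"linear": [0, 0, 0], "rot": [0, 0, 0], "hand": -1}

```text
time_s: 5.95
ee_pos: [0.4135, -0.1404, 0.0447]
tool_rot: [[0.999, 0.05, 0.0], [0.05, -0.999, -0.0], [0.0, 0.0, -1.0]]
force: [-0.9, -0.1, -1.6]
finger_gap: 0.106
grip_force: 61.3
```

>>> servo_tool:
  moves:
    - {"linear": [0, 0, 0.002], "rot": [0, 0, 0], "hand": -1}
    - {"linear": [0, 0, 0], "rot": [0, 0, 0], "hand": -1}
    - {"linear": [0, 0, 0], "rot": [0, 0, 0], "hand": -1}

```text
time_s: 6.25
ee_pos: [0.4138, -0.1405, 0.0429]
tool_rot: [[0.999, 0.05, 0.001], [0.05, -0.999, -0.0], [0.001, 0.001, -1.0]]
force: [-1.0, 0.6, 5.4]
finger_gap: 0.103
grip_force: 62.1
```

>>> servo_tool:
  moves:
    - {"linear": [0, 0, 0.002], "rot": [0, 0, 0], "hand": -1}
    - {"linear": [0, 0, 0], "rot": [0, 0, 0], "hand": -1}
    - {"linear": [0, 0, 0], "rot": [0, 0, 0], "hand": -1}

```text
time_s: 6.55
ee_pos: [0.414, -0.1408, 0.0426]
tool_rot: [[0.999, 0.05, 0.0], [0.05, -0.999, -0.001], [0.0, 0.001, -1.0]]
force: [-11.8, 3.0, 27.6]
finger_gap: 0.099
grip_force: 65.9
```

Contact came at TCP z 0.043, so the grip sits 38 mm above the underside. I'll relieve the load and release.

>>> servo_tool:
  moves:
    - {"linear": [0, 0, -0.0025], "rot": [0, 0, 0], "hand": -1}
    - {"linear": [0, 0, 0], "rot": [0, 0, 0], "hand": -1}
    - {"linear": [0, 0, 0], "rot": [0, 0, 0], "hand": -0.3}
    - {"linear": [0, 0, 0], "rot": [0, 0, 0], "hand": -0.3}
    - {"linear": [0, 0, 0], "rot": [0, 0, 0], "hand": -0.3}

```text
time_s: 7.05
ee_pos: [0.4132, -0.1402, 0.0426]
tool_rot: [[0.999, 0.05, -0.0], [0.05, -0.999, 0.0], [-0.0, -0.0, -1.0]]
force: [0.7, -0.7, 0.4]
finger_gap: 0.35
grip_force: 0.0
```

>>> servo_tool:
  moves:
    - {"linear": [0, 0, -0.03], "rot": [0, 0, 0], "hand": -0.3}
    - {"linear": [0, 0, -0.05], "rot": [0, 0, 0], "hand": -0.3}
    - {"linear": [0, 0, -0.05], "rot": [0, 0, 0], "hand": -0.3}
    - {"linear": [-0.05, 0, -0.01], "rot": [0, 0, 0], "hand": -0.3}
    - {"linear": [0, 0, 0], "rot": [0, 0, 0], "hand": -0.3}

```text
time_s: 7.55
ee_pos: [0.3628, -0.1432, 0.1858]
tool_rot: [[0.999, 0.05, 0.004], [0.05, -0.999, -0.004], [0.004, 0.004, -1.0]]
force: [0.2, 0.0, -0.4]
finger_gap: 0.349
grip_force: 0.0
```

```bash
cat > m3.py <<'E'
import sys
from fit2 import *
t=sys.argv[1]
I={n:optics.snapshot(n) for n in("top","scene")}
for n in I: cv2.imwrite(f"pics/{n}{t}.png",I[n][:,:,::-1])
D=np.load("D.npy",allow_pickle=True).item()
for n in sys.argv[2:]:
    for cams in((top,),(scene,),(top,scene)):
        p,f=fit2(I,BP,D[n],0,cams); print(n,len(cams),cams[0].n,np.round(p,4),round(float(f),1),"fin",np.round(place(np.array([[-.038,0,0]]),p,0)[0,:2],4))
E
python3 m3.py A fL fM fR; python3 go.py .4076 .1954 .12 -.002
python3 -c "
from h import *
a=cv2.imread('pics/sceneA.png')[130:290,160:420,::-1];b=cv2.imread('pics/topA.png')[140:300,160:420,::-1]
crop(np.vstack([a,b]),0,0,260,320,1.87,'pics/g3.png')"
```

```text
fL 1 top [ 0.4468  0.1957 -0.0042] -26.0 fin [0.4088 0.1958]
fL 1 scene [ 0.4447  0.1945 -0.0043] -37.2 fin [0.4067 0.1947]
fL 2 top [ 0.4455  0.1953 -0.0043] -61.8 fin [0.4075 0.1954]
fM 1 top [0.464  0.0362 0.0067] -26.3 fin [0.426  0.0359]
fM 1 scene [4.615e-01 3.590e-02 4.000e-04] -36.8 fin [0.4235 0.0358]
fM 2 top [0.4633 0.0361 0.0055] -62.8 fin [0.4253 0.0358]
fR 1 top [ 0.4593 -0.3256 -0.1166] -29.2 fin [ 0.4216 -0.3212]
fR 1 scene [ 0.4568 -0.3273 -0.1018] -35.4 fin [ 0.419  -0.3234]
fR 2 top [ 0.4574 -0.3266 -0.112 ] -62.7 fin [ 0.4197 -0.3224]
t 7.65 pos [ 0.3644 -0.143   0.1834] yaw 0.0488 F [ 0.4 -0.2  0. ] gap 0.346 grip 0.0
turn z 2.91 deg then linear mm [  42.5 -338.4   63.4]
```

View pics/g3.png

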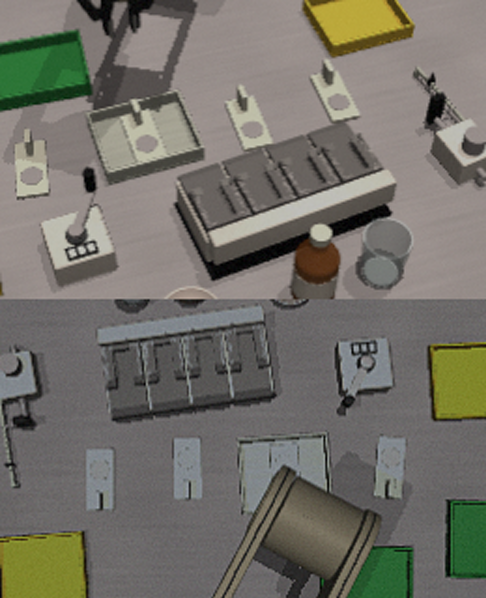

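The spent plate lies flat in the tray, the magazine is empty and no fresh plate has moved. Next is the left plate.

>>> servo_tool:
  moves:
    - {"linear": [0, 0, 0], "rot": [0, 0, 3], "hand": -0.3}
    - {"linear": [0.006, -0.0485, 0], "rot": [0, 0, 0], "hand": -0.3}
    - {"linear": [0.006, -0.0485, 0], "rot": [0, 0, 0], "hand": -0.3}
    - {"linear": [0.006, -0.0485, 0], "rot": [0, 0, 0], "hand": -0.3}
    - {"linear": [0.006, -0.0485, 0], "rot": [0, 0, 0], "hand": -0.3}

```text
time_s: 8.15
ee_pos: [0.3889, 0.0533, 0.1816]
tool_rot: [[1.0, -0.003, -0.002], [-0.003, -1.0, 0.0], [-0.002, -0.0, -1.0]]
force: [1.3, -0.6, 0.0]
finger_gap: 0.347
grip_force: 0.0
```

>>> servo_tool:
  moves:
    - {"linear": [0.006, -0.0485, 0], "rot": [0, 0, 0], "hand": -0.3}
    - {"linear": [0.006, -0.0485, 0], "rot": [0, 0, 0], "hand": -0.3}
    - {"linear": [0.006, -0.0485, 0.03], "rot": [0, 0, 0], "hand": -0.3}
    - {"linear": [0, 0, 0.03], "rot": [0, 0, 0], "hand": -0.3}
    - {"linear": [0, 0, 0], "rot": [0, 0, 0], "hand": -0.3}

```text
time_s: 8.65
ee_pos: [0.4028, 0.1909, 0.1208]
tool_rot: [[1.0, 0.001, -0.01], [0.001, -1.0, -0.003], [-0.01, 0.003, -1.0]]
force: [0.2, -1.2, -1.0]
finger_gap: 0.347
grip_force: 0.0
```

```bash
python3 go.py .4078 .1954 .041 -.004
```

```text
t 8.65 pos [0.4028 0.1909 0.1208] yaw 0.0007 F [ 0.2 -1.2 -1. ] gap 0.347 grip 0.0
turn z 0.27 deg then linear mm [ 5.  -4.5 79.8]
```

>>> servo_tool:
  moves:
    - {"linear": [0.001, 0, 0.03], "rot": [0, 0, 0], "hand": -0.3}
    - {"linear": [0, 0, 0.03], "rot": [0, 0, 0], "hand": -0.3}
    - {"linear": [0, 0, 0.018], "rot": [0, 0, 0], "hand": -0.3}
    - {"linear": [0, 0, 0], "rot": [0, 0, 0], "hand": -0.3}
    - {"linear": [0, 0, 0], "rot": [0, 0, 0], "hand": -0.3}

```text
time_s: 9.15
ee_pos: [0.4079, 0.1901, 0.0491]
tool_rot: [[1.0, -0.004, -0.001], [-0.004, -1.0, -0.0], [-0.001, 0.0, -1.0]]
force: [0.5, 0.9, -0.2]
finger_gap: 0.35
grip_force: 0.0
```

```bash
python3 go.py .4078 .1954 .041 -.004
```

```text
t 9.15 pos [0.4079 0.1901 0.0491] yaw -0.0036 F [ 0.5  0.9 -0.2] gap 0.35 grip 0.0
turn z 0.02 deg then linear mm [-0.1 -5.3  8.1]
```

>>> servo_tool:
  moves:
    - {"linear": [0, -0.005, 0.004], "rot": [0, 0, 0], "hand": -0.3}
    - {"linear": [0, 0, 0.004], "rot": [0, 0, 0], "hand": -0.3}
    - {"linear": [0, 0, 0], "rot": [0, 0, 0], "hand": -0.3}
    - {"linear": [0, 0, 0], "rot": [0, 0, 0], "hand": -1}
    - {"linear": [0, 0, 0], "rot": [0, 0, 0], "hand": -1}

```text
time_s: 9.65
ee_pos: [0.4079, 0.1956, 0.0411]
tool_rot: [[1.0, -0.002, 0.001], [-0.002, -1.0, 0.0], [0.001, -0.0, -1.0]]
force: [0.8, -0.5, -1.1]
finger_gap: 0.096
grip_force: 58.5
```

>>> servo_tool:
  moves:
    - {"linear": [0, 0, 0], "rot": [0, 0, 0], "hand": -1}
    - {"linear": [0, 0, 0], "rot": [0, 0, 0], "hand": -1}
    - {"linear": [0, 0, 0], "rot": [0, 0, 0], "hand": -1}

```text
time_s: 9.95
ee_pos: [0.4078, 0.1956, 0.041]
tool_rot: [[1.0, -0.003, 0.001], [-0.003, -1.0, 0.0], [0.001, -0.0, -1.0]]
force: [-0.8, 0.3, 5.7]
finger_gap: 0.103
grip_force: 59.2
```

```bash
python3 go.py .4078 .1954 .041 -.004
```

```text
t 9.95 pos [0.4078 0.1956 0.041 ] yaw -0.0025 F [-0.8  0.3  5.7] gap 0.103 grip 59.2
turn z 0.08 deg then linear mm [-0.   0.2 -0. ]
```

>>> servo_tool:
  moves:
    - {"linear": [0, 0, -0.03], "rot": [0, 0, 0], "hand": -1}
    - {"linear": [0, 0, -0.04], "rot": [0, 0, 0], "hand": -1}
    - {"linear": [0, 0, -0.04], "rot": [0, 0, -3.5], "hand": -1}
    - {"linear": [0, 0, 0], "rot": [0, 0, -3.5], "hand": -1}
    - {"linear": [0, 0, 0], "rot": [0, 0, 0], "hand": -1}

```text
time_s: 10.45
ee_pos: [0.4082, 0.1957, 0.1516]
tool_rot: [[0.993, 0.12, 0.002], [0.12, -0.993, 0.001], [0.002, -0.001, -1.0]]
force: [0.3, 0.1, -1.8]
finger_gap: 0.103
grip_force: 58.8
```

```bash
python3 go.py .4953 .1233 .140 .12
```

```text
t 10.45 pos [0.4082 0.1957 0.1516] yaw 0.1206 F [ 0.3  0.1 -1.8] gap 0.103 grip 58.8
turn z 0.03 deg then linear mm [77.8 82.3 11.6]
```

>>> servo_tool:
  moves:
    - {"linear": [0.026, 0.0275, 0], "rot": [0, 0, 0], "hand": -1}
    - {"linear": [0.026, 0.0275, 0], "rot": [0, 0, 0], "hand": -1}
    - {"linear": [0.026, 0.0275, 0.01], "rot": [0, 0, 0], "hand": -1}
    - {"linear": [0, 0, 0], "rot": [0, 0, 0], "hand": -1}
    - {"linear": [0, 0, 0], "rot": [0, 0, 0], "hand": -1}

```text
time_s: 10.95
ee_pos: [0.4935, 0.1221, 0.1382]
tool_rot: [[0.993, 0.116, -0.005], [0.116, -0.993, -0.0], [-0.005, -0.0, -1.0]]
force: [-1.2, 1.0, -0.9]
finger_gap: 0.099
grip_force: 58.9
```

```bash
python3 go.py .4953 .1233 .112 .12; python3 - <<'E'
from fit2 import *
I={n:optics.snapshot(n) for n in("top","scene")}
p=arm.sense()["ee_pos"]; q=[p[0]+.038*np.cos(.12),p[1]+.038*np.sin(.12),.12]
print(np.round(q,4), [ (c.n,np.round(fit2(I,BP,q,p[2]-.041,(c,))[0],4)) for c in (scene,)])
J=cv2.resize(I["scene"][140:260,260:420],None,fx=5,fy=5,interpolation=cv2.INTER_CUBIC)
S=samp([(np.array([-.048,y*.001+d*.072,.07]),np.array([.05,y*.001+d*.072,.07])) for y in(-26,26) for d in(0,1)])
for u in scene.proj(place(S,[.609,.0645,.12],0)): cv2.circle(J,tuple(np.round((u-[260,140])*5+2).astype(int)),1,(255,0,0),-1)
cv2.imwrite("pics/g4.png",J[:,:,::-1])
E
```

```text
t 10.95 pos [0.4935 0.1221 0.1382] yaw 0.1163 F [-1.2  1.  -0.9] gap 0.099 grip 58.9
turn z -0.21 deg then linear mm [ 1.9 -1.  26.2]
[0.5312 0.1277 0.12  ] [('scene', array([0.5313, 0.1264, 0.0295]))]
```

View pics/g4.png

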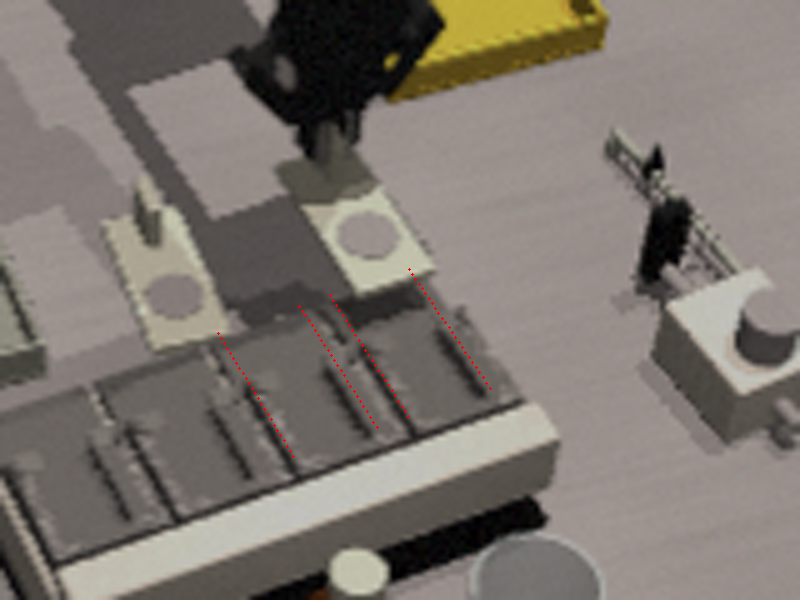

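The held plate at g4 (365,235) lines up with the left dock. I'll lower it to the sill and slide in.

>>> servo_tool:
  moves:
    - {"linear": [0.001, 0, 0.012], "rot": [0, 0, 0], "hand": -1}
    - {"linear": [0, 0, 0.012], "rot": [0, 0, 0], "hand": -1}
    - {"linear": [0, 0, 0], "rot": [0, 0, 0], "hand": -1}
    - {"linear": [0, 0, 0], "rot": [0, 0, 0], "hand": -1}
    - {"linear": [0, 0, 0], "rot": [0, 0, 0], "hand": -1}

```text
time_s: 11.55
ee_pos: [0.4958, 0.1232, 0.1167]
tool_rot: [[0.993, 0.12, 0.0], [0.12, -0.993, 0.0], [0.0, -0.0, -1.0]]
force: [-0.6, 0.1, -0.6]
finger_gap: 0.1
grip_force: 58.9
```

```bash
python3 go.py .5727 .1326 .112 .12
```

```text
t 11.55 pos [0.4958 0.1232 0.1167] yaw 0.1198 F [-0.6  0.1 -0.6] gap 0.1 grip 58.9
turn z -0.01 deg then linear mm [77.4 -0.1  4.7]
```

>>> servo_tool:
  moves:
    - {"linear": [0, 0, 0.0045], "rot": [0, 0, 0], "hand": -1}
    - {"linear": [0, 0, 0], "rot": [0, 0, 0], "hand": -1}
    - {"linear": [0.01, 0, 0], "rot": [0, 0, 0], "hand": -1}
    - {"linear": [0.01, 0, 0], "rot": [0, 0, 0], "hand": -1}
    - {"linear": [0.01, 0, 0], "rot": [0, 0, 0], "hand": -1}

```text
time_s: 12.05
ee_pos: [0.5269, 0.1267, 0.1123]
tool_rot: [[0.993, 0.119, 0.001], [0.119, -0.993, 0.0], [0.001, -0.0, -1.0]]
force: [-0.0, 0.0, -1.3]
finger_gap: 0.101
grip_force: 58.9
```

>>> servo_tool:
  moves:
    - {"linear": [0.01, 0, 0], "rot": [0, 0, 0], "hand": -1}
    - {"linear": [0.01, 0, 0], "rot": [0, 0, 0], "hand": -1}
    - {"linear": [0, 0, 0], "rot": [0, 0, 0], "hand": -1}

```text
time_s: 12.35
ee_pos: [0.5469, 0.1291, 0.1122]
tool_rot: [[0.993, 0.119, 0.001], [0.119, -0.993, 0.0], [0.001, -0.0, -1.0]]
force: [-0.4, -0.3, -0.9]
finger_gap: 0.103
grip_force: 58.9
```

```bash
python3 go.py .5727 .1326 .112 .12
```

```text
t 12.35 pos [0.5469 0.1291 0.1122] yaw 0.1195 F [-0.4 -0.3 -0.9] gap 0.103 grip 58.9
turn z -0.03 deg then linear mm [26.1 -0.4  0.2]
```

>>> servo_tool:
  moves:
    - {"linear": [0.01, 0, 0], "rot": [0, 0, 0], "hand": -1}
    - {"linear": [0.01, 0, 0], "rot": [0, 0, 0], "hand": -1}
    - {"linear": [0, 0, 0], "rot": [0, 0, 0], "hand": -1}
    - {"linear": [0, 0, 0], "rot": [0, 0, 0], "hand": -1}

```text
time_s: 12.75
ee_pos: [0.5654, 0.1314, 0.1119]
tool_rot: [[0.993, 0.119, -0.0], [0.119, -0.993, -0.0], [-0.0, 0.0, -1.0]]
force: [-0.0, 0.0, -2.0]
finger_gap: 0.098
grip_force: 58.9
```

>>> servo_tool:
  moves:
    - {"linear": [0.004, 0, 0], "rot": [0, 0, 0], "hand": -1}
    - {"linear": [0, 0, 0], "rot": [0, 0, 0], "hand": -1}
    - {"linear": [0, 0, 0], "rot": [0, 0, 0], "hand": -1}

```text
time_s: 13.05
ee_pos: [0.5692, 0.1318, 0.1121]
tool_rot: [[0.993, 0.119, -0.0], [0.119, -0.993, -0.0], [-0.0, 0.0, -1.0]]
force: [0.2, 0.2, -0.5]
finger_gap: 0.104
grip_force: 58.9
```

>>> servo_tool:
  moves:
    - {"linear": [0.003, 0, 0], "rot": [0, 0, 0], "hand": -1}
    - {"linear": [0, 0, 0], "rot": [0, 0, 0], "hand": -1}
    - {"linear": [0, 0, 0], "rot": [0, 0, 0], "hand": -1}

```text
time_s: 13.35
ee_pos: [0.5723, 0.1322, 0.112]
tool_rot: [[0.993, 0.119, -0.0], [0.119, -0.993, 0.0], [-0.0, -0.0, -1.0]]
force: [0.0, 0.7, -2.2]
finger_gap: 0.105
grip_force: 58.9
```

>>> servo_tool:
  moves:
    - {"linear": [0.002, 0, 0], "rot": [0, 0, 0], "hand": -1}
    - {"linear": [0, 0, 0], "rot": [0, 0, 0], "hand": -1}
    - {"linear": [0, 0, 0], "rot": [0, 0, 0], "hand": -1}

```text
time_s: 13.65
ee_pos: [0.5742, 0.1325, 0.112]
tool_rot: [[0.993, 0.119, -0.0], [0.119, -0.993, 0.0], [-0.0, -0.0, -1.0]]
force: [-0.1, 0.0, -1.3]
finger_gap: 0.102
grip_force: 58.9
```

>>> servo_tool:
  moves:
    - {"linear": [0.001, 0, 0], "rot": [0, 0, 0], "hand": -1}
    - {"linear": [0, 0, 0], "rot": [0, 0, 0], "hand": -1}
    - {"linear": [0, 0, 0], "rot": [0, 0, 0], "hand": -1}

```text
time_s: 13.95
ee_pos: [0.5752, 0.1326, 0.112]
tool_rot: [[0.993, 0.119, -0.0], [0.119, -0.993, -0.0], [-0.0, 0.0, -1.0]]
force: [0.2, 0.4, -2.3]
finger_gap: 0.101
grip_force: 58.9
```

>>> servo_tool:
  moves:
    - {"linear": [0.001, 0, 0], "rot": [0, 0, 0], "hand": -1}
    - {"linear": [0, 0, 0], "rot": [0, 0, 0], "hand": -1}
    - {"linear": [0, 0, 0], "rot": [0, 0, 0], "hand": -1}

```text
time_s: 14.25
ee_pos: [0.5755, 0.1326, 0.1117]
tool_rot: [[0.993, 0.119, -0.002], [0.119, -0.993, -0.0], [-0.002, 0.0, -1.0]]
force: [-4.9, -0.8, 1.2]
finger_gap: 0.106
grip_force: 59.1
```

>>> servo_tool:
  moves:
    - {"linear": [0.001, 0, 0], "rot": [0, 0, 0], "hand": -1}
    - {"linear": [0, 0, 0], "rot": [0, 0, 0], "hand": -1}
    - {"linear": [0, 0, 0], "rot": [0, 0, 0], "hand": -1}

```text
time_s: 14.55
ee_pos: [0.5756, 0.1326, 0.1114]
tool_rot: [[0.993, 0.119, -0.004], [0.119, -0.993, -0.001], [-0.004, 0.0, -1.0]]
force: [-9.3, -1.3, 2.5]
finger_gap: 0.101
grip_force: 59.4
```

>>> servo_tool:
  moves:
    - {"linear": [0, 0, 0], "rot": [0, 0, 0], "hand": -0.3}
    - {"linear": [0, 0, 0], "rot": [0, 0, 0], "hand": -0.3}
    - {"linear": [0, 0, 0], "rot": [0, 0, 0], "hand": -0.3}
    - {"linear": [0, 0, 0], "rot": [0, 0, 0], "hand": -0.3}

```text
time_s: 14.95
ee_pos: [0.5776, 0.1328, 0.1124]
tool_rot: [[0.993, 0.119, 0.001], [0.119, -0.993, 0.0], [0.001, -0.0, -1.0]]
force: [-0.2, -0.2, -0.1]
finger_gap: 0.351
grip_force: 0.0
```

>>> servo_tool:
  moves:
    - {"linear": [0, 0, -0.03], "rot": [0, 0, 0], "hand": -0.3}
    - {"linear": [0, 0, -0.04], "rot": [0, 0, 0], "hand": -0.3}
    - {"linear": [-0.045, 0, 0], "rot": [0, 0, 4], "hand": -0.3}
    - {"linear": [-0.045, 0, 0], "rot": [0, 0, 3], "hand": -0.3}
    - {"linear": [-0.045, 0, 0], "rot": [0, 0, 0], "hand": -0.3}

```text
time_s: 15.45
ee_pos: [0.4417, 0.125, 0.1824]
tool_rot: [[1.0, -0.005, 0.001], [-0.005, -1.0, 0.0], [0.001, -0.0, -1.0]]
force: [-0.3, 0.1, 0.5]
finger_gap: 0.354
grip_force: 0.0
```

```bash
cat > cg.py <<'E'
import sys
from fit2 import *
I={n:optics.snapshot(n) for n in("top","scene")}
for n in I: cv2.imwrite(f"pics/{n}{sys.argv[1]}.png",I[n][:,:,::-1])
H={"D1":(.6104,.1372,.12),"D2":(.619,.0657,.12),"D4":(.6362,-.0773,.12)}
for k in sys.argv[2:]:
  for c in(top,scene):
    p,f=fit2(I,BS,H[k],.07,(c,),-.014);d=p-np.array(H[k]);print(k,c.n,np.round(p,4),round(float(f),1),"along %.4f"%(d[0]*.9928+d[1]*.1197))
E
python3 cg.py B D1; python3 m3.py B2 fM fR;python3 go.py .4258 .036 .12 .004
```

```text
D1 top [0.6172 0.1355 0.0596] -45.7 along 0.0066
D1 scene [ 0.6231  0.1309 -0.0297] -29.6 along 0.0119
fM 1 top [ 0.4631  0.0369 -0.0104] -40.0 fin [0.4251 0.0373]
fM 1 scene [ 0.461   0.036  -0.0134] -35.8 fin [0.423  0.0365]
fM 2 top [ 0.4625  0.0361 -0.0106] -74.8 fin [0.4245 0.0365]
fR 1 top [ 0.46   -0.326  -0.1179] -24.9 fin [ 0.4223 -0.3216]
fR 1 scene [ 0.4564 -0.3271 -0.1019] -35.1 fin [ 0.4186 -0.3233]
fR 2 top [ 0.4573 -0.3268 -0.1055] -58.3 fin [ 0.4195 -0.3228]
t 15.65 pos [0.4422 0.1254 0.1824] yaw -0.0021 F [ 1.3 -0.2  0.3] gap 0.346 grip 0.0
turn z -0.35 deg then linear mm [-16.7  89.3  62.4]
```

>>> servo_tool:
  moves:
    - {"linear": [-0.008, 0.045, 0], "rot": [0, 0, 0], "hand": -0.3}
    - {"linear": [-0.009, 0.0445, 0.02], "rot": [0, 0, 0], "hand": -0.3}
    - {"linear": [0, 0, 0.04], "rot": [0, 0, 0], "hand": -0.3}
    - {"linear": [0, 0, 0], "rot": [0, 0, 0], "hand": -0.3}
    - {"linear": [0, 0, 0], "rot": [0, 0, 0], "hand": -0.3}

```text
time_s: 16.15
ee_pos: [0.4259, 0.0358, 0.1224]
tool_rot: [[1.0, -0.003, -0.001], [-0.003, -1.0, 0.0], [-0.001, -0.0, -1.0]]
force: [0.8, -0.7, 1.8]
finger_gap: 0.348
grip_force: 0.0
```

```bash
python3 go.py .4252 .0363 .041 -.004
```

```text
t 16.15 pos [0.4259 0.0358 0.1224] yaw -0.0031 F [ 0.8 -0.7  1.8] gap 0.348 grip 0.0
turn z 0.05 deg then linear mm [-0.7 -0.5 81.4]
```

>>> servo_tool:
  moves:
    - {"linear": [0, 0, 0.03], "rot": [0, 0, 0], "hand": -0.3}
    - {"linear": [0, 0, 0.03], "rot": [0, 0, 0], "hand": -0.3}
    - {"linear": [0, 0, 0.021], "rot": [0, 0, 0], "hand": -0.3}
    - {"linear": [0, 0, 0], "rot": [0, 0, 0], "hand": -0.3}
    - {"linear": [0, 0, 0], "rot": [0, 0, 0], "hand": -0.3}

```text
time_s: 16.65
ee_pos: [0.4269, 0.0364, 0.0428]
tool_rot: [[1.0, -0.001, 0.002], [-0.001, -1.0, -0.0], [0.002, 0.0, -1.0]]
force: [-0.3, 0.7, -0.0]
finger_gap: 0.351
grip_force: 0.0
```

>>> servo_tool:
  moves:
    - {"linear": [0, 0, 0], "rot": [0, 0, 0], "hand": -1}
    - {"linear": [0, 0, 0], "rot": [0, 0, 0], "hand": -1}
    - {"linear": [0, 0, 0], "rot": [0, 0, 0], "hand": -1}
    - {"linear": [0, 0, 0], "rot": [0, 0, 0], "hand": -1}
    - {"linear": [0, 0, 0], "rot": [0, 0, 0], "hand": -1}

```text
time_s: 17.15
ee_pos: [0.4275, 0.036, 0.0434]
tool_rot: [[1.0, -0.002, 0.004], [-0.002, -1.0, 0.0], [0.004, -0.0, -1.0]]
force: [-0.2, 0.8, 5.6]
finger_gap: 0.105
grip_force: 59.6
```

>>> servo_tool:
  moves:
    - {"linear": [0, 0, -0.03], "rot": [0, 0, 0], "hand": -1}
    - {"linear": [0, 0, -0.04], "rot": [0, 0, 0], "hand": -1}
    - {"linear": [0, 0, -0.04], "rot": [0, 0, -3.5], "hand": -1}
    - {"linear": [0, 0, 0], "rot": [0, 0, -3.6], "hand": -1}
    - {"linear": [0, 0, 0], "rot": [0, 0, 0], "hand": -1}

```text
time_s: 17.65
ee_pos: [0.4269, 0.0358, 0.1537]
tool_rot: [[0.993, 0.122, 0.005], [0.122, -0.993, -0.0], [0.005, 0.001, -1.0]]
force: [-0.4, 0.7, -1.4]
finger_gap: 0.103
grip_force: 58.7
```

```bash
python3 go.py .5039 .0518 .1165 .12
```

```text
t 17.65 pos [0.4269 0.0358 0.1537] yaw 0.1224 F [-0.4  0.7 -1.4] gap 0.103 grip 58.7
turn z 0.14 deg then linear mm [78.3 -6.7 37.2]
```

>>> servo_tool:
  moves:
    - {"linear": [0.026, -0.002, 0], "rot": [0, 0, 0], "hand": -1}
    - {"linear": [0.026, -0.002, 0.012], "rot": [0, 0, 0], "hand": -1}
    - {"linear": [0.025, -0.002, 0.012], "rot": [0, 0, 0], "hand": -1}
    - {"linear": [0, 0, 0.006], "rot": [0, 0, 0], "hand": -1}
    - {"linear": [0, 0, 0], "rot": [0, 0, 0], "hand": -1}

```text
time_s: 18.15
ee_pos: [0.4992, 0.0511, 0.1188]
tool_rot: [[0.993, 0.12, -0.005], [0.12, -0.993, -0.0], [-0.005, -0.0, -1.0]]
force: [-0.3, 0.1, -1.3]
finger_gap: 0.104
grip_force: 58.7
```

>>> servo_tool:
  moves:
    - {"linear": [0, 0, 0], "rot": [0, 0, 0], "hand": -1}
    - {"linear": [0, 0, 0], "rot": [0, 0, 0], "hand": -1}

```text
time_s: 18.35
ee_pos: [0.5006, 0.051, 0.1215]
tool_rot: [[0.993, 0.121, 0.0], [0.121, -0.993, 0.0], [0.0, 0.0, -1.0]]
force: [0.4, -0.8, -0.9]
finger_gap: 0.104
grip_force: 58.7
```

```bash
python3 go.py .5813 .0611 .1135 .12
```

```text
t 18.35 pos [0.5006 0.051  0.1215] yaw 0.1209 F [ 0.4 -0.8 -0.9] gap 0.104 grip 58.7
turn z 0.05 deg then linear mm [81.3 -0.3  8. ]
```

>>> servo_tool:
  moves:
    - {"linear": [0, 0, 0.008], "rot": [0, 0, 0], "hand": -1}
    - {"linear": [0, 0, 0], "rot": [0, 0, 0], "hand": -1}
    - {"linear": [0.012, 0, 0], "rot": [0, 0, 0], "hand": -1}
    - {"linear": [0.012, 0, 0], "rot": [0, 0, 0], "hand": -1}
    - {"linear": [0.012, 0, 0], "rot": [0, 0, 0], "hand": -1}

```text
time_s: 18.85
ee_pos: [0.5371, 0.0555, 0.1135]
tool_rot: [[0.993, 0.121, 0.0], [0.121, -0.993, -0.0], [0.0, 0.0, -1.0]]
force: [-2.3, -0.4, 3.3]
finger_gap: 0.098
grip_force: 59.3
```

>>> servo_tool:
  moves:
    - {"linear": [0.012, 0, 0], "rot": [0, 0, 0], "hand": -1}
    - {"linear": [0.012, 0, 0], "rot": [0, 0, 0], "hand": -1}
    - {"linear": [0, 0, 0], "rot": [0, 0, 0], "hand": -1}

```text
time_s: 19.15
ee_pos: [0.5617, 0.0584, 0.1135]
tool_rot: [[0.993, 0.121, 0.001], [0.121, -0.993, 0.0], [0.001, 0.0, -1.0]]
force: [1.5, -0.4, 2.9]
finger_gap: 0.1
grip_force: 59.3
```

>>> servo_tool:
  moves:
    - {"linear": [0.01, 0, 0], "rot": [0, 0, 0], "hand": -1}
    - {"linear": [0.01, 0, 0], "rot": [0, 0, 0], "hand": -1}
    - {"linear": [0, 0, 0], "rot": [0, 0, 0], "hand": -1}
    - {"linear": [0, 0, 0], "rot": [0, 0, 0], "hand": -1}

```text
time_s: 19.55
ee_pos: [0.5811, 0.0608, 0.1135]
tool_rot: [[0.993, 0.121, 0.002], [0.121, -0.993, 0.0], [0.002, 0.0, -1.0]]
force: [2.5, -0.4, 2.9]
finger_gap: 0.101
grip_force: 59.3
```

>>> servo_tool:
  moves:
    - {"linear": [0.003, 0, 0], "rot": [0, 0, 0], "hand": -1}
    - {"linear": [0, 0, 0], "rot": [0, 0, 0], "hand": -1}
    - {"linear": [0, 0, 0], "rot": [0, 0, 0], "hand": -1}

```text
time_s: 19.85
ee_pos: [0.5832, 0.0611, 0.1135]
tool_rot: [[0.993, 0.121, 0.0], [0.121, -0.993, -0.0], [0.0, 0.0, -1.0]]
force: [-1.5, -0.8, 6.2]
finger_gap: 0.102
grip_force: 59.8
```

>>> servo_tool:
  moves:
    - {"linear": [0.0015, 0, 0], "rot": [0, 0, 0], "hand": -1}
    - {"linear": [0, 0, 0], "rot": [0, 0, 0], "hand": -1}
    - {"linear": [0, 0, 0], "rot": [0, 0, 0], "hand": -1}

```text
time_s: 20.15
ee_pos: [0.5844, 0.0613, 0.1135]
tool_rot: [[0.993, 0.121, -0.0], [0.121, -0.993, -0.0], [-0.001, 0.0, -1.0]]
force: [-2.8, 0.3, 7.2]
finger_gap: 0.102
grip_force: 59.8
```

>>> servo_tool:
  moves:
    - {"linear": [0.0015, 0, 0], "rot": [0, 0, 0], "hand": -1}
    - {"linear": [0, 0, 0], "rot": [0, 0, 0], "hand": -1}
    - {"linear": [0, 0, 0], "rot": [0, 0, 0], "hand": -1}

```text
time_s: 20.45
ee_pos: [0.5859, 0.0615, 0.1135]
tool_rot: [[0.993, 0.121, -0.001], [0.121, -0.993, -0.0], [-0.001, 0.0, -1.0]]
force: [-3.1, -0.4, 7.0]
finger_gap: 0.102
grip_force: 59.8
```

>>> servo_tool:
  moves:
    - {"linear": [0.001, 0, 0], "rot": [0, 0, 0], "hand": -1}
    - {"linear": [0, 0, 0], "rot": [0, 0, 0], "hand": -1}
    - {"linear": [0, 0, 0], "rot": [0, 0, 0], "hand": -1}

```text
time_s: 20.75
ee_pos: [0.5867, 0.0616, 0.1135]
tool_rot: [[0.993, 0.121, -0.001], [0.121, -0.993, -0.0], [-0.001, 0.0, -1.0]]
force: [-5.0, -1.4, 8.4]
finger_gap: 0.097
grip_force: 60.1
```

>>> servo_tool:
  moves:
    - {"linear": [0.001, 0, 0], "rot": [0, 0, 0], "hand": -1}
    - {"linear": [0, 0, 0], "rot": [0, 0, 0], "hand": -1}
    - {"linear": [0, 0, 0], "rot": [0, 0, 0], "hand": -1}

```text
time_s: 21.05
ee_pos: [0.5867, 0.0616, 0.1135]
tool_rot: [[0.993, 0.121, -0.003], [0.121, -0.993, -0.0], [-0.003, 0.0, -1.0]]
force: [-11.4, -1.9, 12.7]
finger_gap: 0.097
grip_force: 60.6
```

>>> servo_tool:
  moves:
    - {"linear": [0.001, 0, 0], "rot": [0, 0, 0], "hand": -1}
    - {"linear": [0, 0, 0], "rot": [0, 0, 0], "hand": -1}
    - {"linear": [0, 0, 0], "rot": [0, 0, 0], "hand": -1}

```text
time_s: 21.35
ee_pos: [0.5868, 0.0616, 0.1135]
tool_rot: [[0.993, 0.121, -0.005], [0.121, -0.993, -0.001], [-0.006, 0.0, -1.0]]
force: [-15.8, -2.0, 18.0]
finger_gap: 0.099
grip_force: 61.2
```

>>> servo_tool:
  moves:
    - {"linear": [-0.001, 0, -0.001], "rot": [0, 0, 0], "hand": -1}
    - {"linear": [0, 0, 0], "rot": [0, 0, 0], "hand": -0.3}
    - {"linear": [0, 0, 0], "rot": [0, 0, 0], "hand": -0.3}
    - {"linear": [0, 0, 0], "rot": [0, 0, 0], "hand": -0.3}
    - {"linear": [0, 0, 0], "rot": [0, 0, 0], "hand": -0.3}

```text
time_s: 21.85
ee_pos: [0.5883, 0.0618, 0.1137]
tool_rot: [[0.993, 0.121, -0.0], [0.121, -0.993, 0.0], [-0.0, -0.0, -1.0]]
force: [0.6, 0.9, 1.0]
finger_gap: 0.352
grip_force: 0.0
```

>>> servo_tool:
  moves:
    - {"linear": [0, 0, -0.03], "rot": [0, 0, 0], "hand": -0.3}
    - {"linear": [0, 0, -0.04], "rot": [0, 0, 4], "hand": -0.3}
    - {"linear": [-0.045, 0, 0], "rot": [0, 0, 4], "hand": -0.3}
    - {"linear": [-0.045, 0, 0], "rot": [0, 0, 5], "hand": -0.3}
    - {"linear": [-0.045, 0.045, 0], "rot": [0, 0, 0], "hand": -0.3}

```text
time_s: 22.35
ee_pos: [0.4582, 0.0307, 0.184]
tool_rot: [[0.994, -0.106, 0.0], [-0.106, -0.994, 0.001], [0.0, -0.001, -1.0]]
force: [0.6, -0.8, 0.7]
finger_gap: 0.35
grip_force: 0.0
```

>>> servo_tool:
  moves:
    - {"linear": [0, 0.045, 0], "rot": [0, 0, 0], "hand": -0.3}
    - {"linear": [0, 0.045, 0], "rot": [0, 0, 0], "hand": -0.3}
    - {"linear": [0, 0, 0], "rot": [0, 0, 0], "hand": -0.3}

```text
time_s: 22.65
ee_pos: [0.4495, -0.065, 0.1844]
tool_rot: [[0.994, -0.11, 0.001], [-0.11, -0.994, -0.002], [0.001, 0.002, -1.0]]
force: [0.1, 1.0, -0.4]
finger_gap: 0.351
grip_force: 0.0
```

```bash
python3 cg.py C D1 D2; python3 m3.py C2 fR;python3 go.py .4205 -.3225 .12 -.106
python3 -c "
from h import *
a=cv2.imread('pics/sceneC.png')[140:270,200:440,::-1];b=cv2.imread('pics/topC.png')[130:270,190:430,::-1]
crop(np.vstack([a,b]),0,0,240,270,2.2,'pics/g5.png')"
```

```text
D1 top [0.6127 0.1366 0.1097] -49.5 along 0.0022
D1 scene [ 0.6201  0.1215 -0.2545] -33.3 along 0.0078
D2 top [0.6221 0.066  0.1233] -49.1 along 0.0031
D2 scene [0.6319 0.0669 0.0875] -29.7 along 0.0129
fR 1 top [ 0.46   -0.3261 -0.118 ] -23.9 fin [ 0.4222 -0.3216]
fR 1 scene [ 0.4567 -0.3272 -0.1021] -34.8 fin [ 0.4189 -0.3233]
fR 2 top [ 0.4573 -0.3267 -0.1119] -57.3 fin [ 0.4195 -0.3225]
t 22.85 pos [ 0.4503 -0.0599  0.184 ] yaw -0.1053 F [-0.7  0.4 -0.4] gap 0.352 grip 0.0
turn z 0.04 deg then linear mm [ -1.8 264.2  64. ]
```

View pics/g5.png

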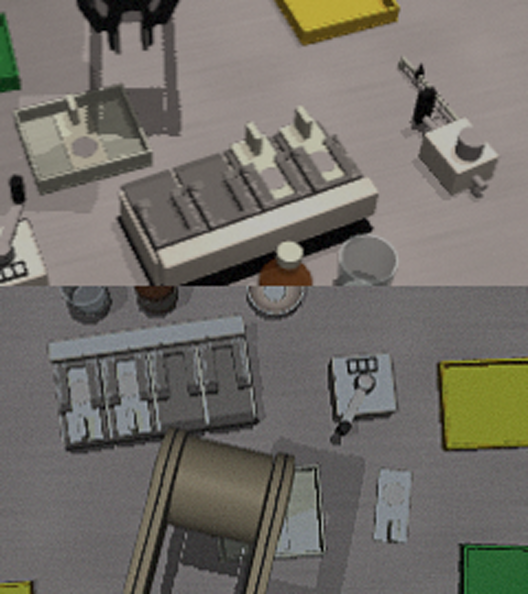

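The plates in docks 1 and 2 are fully in, and the right fresh plate has not moved. I'll fetch it now.

>>> servo_tool:
  moves:
    - {"linear": [0, 0.044, 0], "rot": [0, 0, 0], "hand": -0.3}
    - {"linear": [0, 0.044, 0], "rot": [0, 0, 0], "hand": -0.3}
    - {"linear": [0, 0.044, 0], "rot": [0, 0, 0], "hand": -0.3}
    - {"linear": [0, 0.044, 0], "rot": [0, 0, 0], "hand": -0.3}
    - {"linear": [0, 0.044, 0], "rot": [0, 0, 0], "hand": -0.3}

```text
time_s: 23.35
ee_pos: [0.4276, -0.2797, 0.1839]
tool_rot: [[0.995, -0.103, 0.0], [-0.103, -0.995, 0.0], [0.0, -0.0, -1.0]]
force: [1.9, 0.1, -0.5]
finger_gap: 0.349
grip_force: 0.0
```

>>> servo_tool:
  moves:
    - {"linear": [-0.001, 0.044, 0.02], "rot": [0, 0, 0], "hand": -0.3}
    - {"linear": [0, 0, 0.04], "rot": [0, 0, 0], "hand": -0.3}
    - {"linear": [0, 0, 0], "rot": [0, 0, 0], "hand": -0.3}
    - {"linear": [0, 0, 0], "rot": [0, 0, 0], "hand": -0.3}

```text
time_s: 23.75
ee_pos: [0.4214, -0.3212, 0.1233]
tool_rot: [[0.995, -0.104, -0.002], [-0.104, -0.995, 0.003], [-0.003, -0.002, -1.0]]
force: [0.5, -0.6, 1.0]
finger_gap: 0.353
grip_force: 0.0
```

```bash
python3 go.py .4205 -.3225 .041 -.108
```

```text
t 23.75 pos [ 0.4214 -0.3212  0.1233] yaw -0.1038 F [ 0.5 -0.6  1. ] gap 0.353 grip 0.0
turn z 0.24 deg then linear mm [-0.7  1.4 82.3]
```

>>> servo_tool:
  moves:
    - {"linear": [0, 0.001, 0.03], "rot": [0, 0, 0], "hand": -0.3}
    - {"linear": [0, 0, 0.03], "rot": [0, 0, 0], "hand": -0.3}
    - {"linear": [0, 0, 0.0205], "rot": [0, 0, 0], "hand": -0.3}
    - {"linear": [0, 0, 0], "rot": [0, 0, 0], "hand": -0.3}
    - {"linear": [0, 0, 0], "rot": [0, 0, 0], "hand": -0.3}

```text
time_s: 24.25
ee_pos: [0.4227, -0.3239, 0.0456]
tool_rot: [[0.995, -0.104, 0.001], [-0.104, -0.995, -0.001], [0.002, 0.001, -1.0]]
force: [-0.0, -0.0, 0.3]
finger_gap: 0.35
grip_force: 0.0
```

>>> servo_tool:
  moves:
    - {"linear": [0, 0, 0], "rot": [0, 0, 0], "hand": -1}
    - {"linear": [0, 0, 0], "rot": [0, 0, 0], "hand": -1}
    - {"linear": [0, 0, 0], "rot": [0, 0, 0], "hand": -1}
    - {"linear": [0, 0, 0], "rot": [0, 0, 0], "hand": -1}
    - {"linear": [0, 0, 0], "rot": [0, 0, 0], "hand": -1}

```text
time_s: 24.75
ee_pos: [0.423, -0.3252, 0.0464]
tool_rot: [[0.994, -0.105, 0.004], [-0.105, -0.994, -0.003], [0.004, 0.002, -1.0]]
force: [0.5, 2.9, 6.8]
finger_gap: 0.099
grip_force: 59.5
```

>>> servo_tool:
  moves:
    - {"linear": [0, 0, -0.03], "rot": [0, 0, 0], "hand": -1}
    - {"linear": [0, 0, -0.04], "rot": [0, 0, -4], "hand": -1}
    - {"linear": [0, 0, -0.04], "rot": [0, 0, -4], "hand": -1}
    - {"linear": [0, 0, 0], "rot": [0, 0, -5], "hand": -1}
    - {"linear": [0, 0, 0], "rot": [0, 0, 0], "hand": -1}

```text
time_s: 25.25
ee_pos: [0.4224, -0.3252, 0.1566]
tool_rot: [[0.992, 0.123, 0.004], [0.123, -0.992, -0.004], [0.003, 0.004, -1.0]]
force: [0.5, 0.5, -1.9]
finger_gap: 0.099
grip_force: 58.6
```

```bash
python3 go.py .5171 -.0917 .1165 .12
```

```text
t 25.25 pos [ 0.4224 -0.3252  0.1566] yaw 0.1229 F [ 0.5  0.5 -1.9] gap 0.099 grip 58.6
turn z 0.16 deg then linear mm [ 121.9 -220.5   40.1]
```

>>> servo_tool:
  moves:
    - {"linear": [0, -0.044, -0.01], "rot": [0, 0, 0], "hand": -1}
    - {"linear": [0, -0.044, 0], "rot": [0, 0, 0], "hand": -1}
    - {"linear": [0, -0.044, 0], "rot": [0, 0, 0], "hand": -1}
    - {"linear": [0, -0.044, 0], "rot": [0, 0, 0], "hand": -1}
    - {"linear": [0, -0.044, 0], "rot": [0, 0, 0], "hand": -1}

```text
time_s: 25.75
ee_pos: [0.3934, -0.1039, 0.1627]
tool_rot: [[0.993, 0.118, -0.001], [0.118, -0.993, 0.001], [-0.001, -0.001, -1.0]]
force: [1.0, 0.5, -1.1]
finger_gap: 0.1
grip_force: 58.9
```

>>> servo_tool:
  moves:
    - {"linear": [0.04, 0, 0], "rot": [0, 0, 0], "hand": -1}
    - {"linear": [0.04, 0, 0.01], "rot": [0, 0, 0], "hand": -1}
    - {"linear": [0.04, 0, 0.01], "rot": [0, 0, 0], "hand": -1}
    - {"linear": [0, 0, 0], "rot": [0, 0, 0], "hand": -1}
    - {"linear": [0, 0, 0], "rot": [0, 0, 0], "hand": -1}

```text
time_s: 26.25
ee_pos: [0.5126, -0.0905, 0.1414]
tool_rot: [[0.993, 0.12, -0.005], [0.12, -0.993, 0.001], [-0.005, -0.002, -1.0]]
force: [-0.2, -0.0, -0.6]
finger_gap: 0.101
grip_force: 58.9
```

```bash
python3 go.py .5171 -.0917 .117 .12
```

```text
t 26.25 pos [ 0.5126 -0.0905  0.1414] yaw 0.1203 F [-0.2 -0.  -0.6] gap 0.101 grip 58.9
turn z 0.02 deg then linear mm [ 4.3  1.7 24.4]
```

>>> servo_tool:
  moves:
    - {"linear": [0, 0.0015, 0.012], "rot": [0, 0, 0], "hand": -1}
    - {"linear": [0, 0, 0.01], "rot": [0, 0, 0], "hand": -1}
    - {"linear": [0, 0, 0], "rot": [0, 0, 0], "hand": -1}
    - {"linear": [0, 0, 0], "rot": [0, 0, 0], "hand": -1}

```text
time_s: 26.65
ee_pos: [0.5132, -0.0928, 0.1214]
tool_rot: [[0.993, 0.12, -0.0], [0.12, -0.993, 0.0], [-0.0, -0.0, -1.0]]
force: [-1.0, 0.2, -0.9]
finger_gap: 0.1
grip_force: 58.9
```

```bash
python3 go.py .5985 -.0819 .117 .12
```

```text
t 26.65 pos [ 0.5132 -0.0928  0.1214] yaw 0.1205 F [-1.   0.2 -0.9] gap 0.1 grip 58.9
turn z 0.03 deg then linear mm [86.  -0.6  4.4]
```

>>> servo_tool:
  moves:
    - {"linear": [0, 0, 0.004], "rot": [0, 0, 0], "hand": -1}
    - {"linear": [0, 0, 0], "rot": [0, 0, 0], "hand": -1}
    - {"linear": [0.012, 0, 0], "rot": [0, 0, 0], "hand": -1}
    - {"linear": [0.012, 0, 0], "rot": [0, 0, 0], "hand": -1}
    - {"linear": [0.012, 0, 0], "rot": [0, 0, 0], "hand": -1}

```text
time_s: 27.15
ee_pos: [0.5502, -0.0883, 0.1179]
tool_rot: [[0.993, 0.121, 0.001], [0.121, -0.993, -0.0], [0.001, 0.0, -1.0]]
force: [0.8, 1.4, -1.0]
finger_gap: 0.093
grip_force: 58.9
```

>>> servo_tool:
  moves:
    - {"linear": [0.012, 0, 0], "rot": [0, 0, 0], "hand": -1}
    - {"linear": [0.012, 0, 0], "rot": [0, 0, 0], "hand": -1}
    - {"linear": [0, 0, 0], "rot": [0, 0, 0], "hand": -1}

```text
time_s: 27.45
ee_pos: [0.5746, -0.0853, 0.1179]
tool_rot: [[0.993, 0.121, 0.001], [0.121, -0.993, -0.0], [0.001, 0.0, -1.0]]
force: [-0.2, -0.4, -1.1]
finger_gap: 0.1
grip_force: 58.9
```

>>> servo_tool:
  moves:
    - {"linear": [0.01, 0, 0], "rot": [0, 0, 0], "hand": -1}
    - {"linear": [0.01, 0, 0], "rot": [0, 0, 0], "hand": -1}
    - {"linear": [0.005, 0, 0], "rot": [0, 0, 0], "hand": -1}
    - {"linear": [0, 0, 0], "rot": [0, 0, 0], "hand": -1}
    - {"linear": [0, 0, 0], "rot": [0, 0, 0], "hand": -1}

```text
time_s: 27.95
ee_pos: [0.5981, -0.0823, 0.1174]
tool_rot: [[0.993, 0.121, -0.0], [0.121, -0.993, 0.0], [-0.0, -0.0, -1.0]]
force: [0.1, 0.3, -1.8]
finger_gap: 0.097
grip_force: 58.9
```

>>> servo_tool:
  moves:
    - {"linear": [0.003, 0, 0], "rot": [0, 0, 0], "hand": -1}
    - {"linear": [0, 0, 0], "rot": [0, 0, 0], "hand": -1}
    - {"linear": [0, 0, 0], "rot": [0, 0, 0], "hand": -1}

```text
time_s: 28.25
ee_pos: [0.6012, -0.082, 0.1176]
tool_rot: [[0.993, 0.121, 0.0], [0.121, -0.993, -0.0], [0.0, 0.0, -1.0]]
force: [0.0, 0.2, -0.7]
finger_gap: 0.099
grip_force: 58.9
```

>>> servo_tool:
  moves:
    - {"linear": [0.002, 0, 0], "rot": [0, 0, 0], "hand": -1}
    - {"linear": [0, 0, 0], "rot": [0, 0, 0], "hand": -1}
    - {"linear": [0, 0, 0], "rot": [0, 0, 0], "hand": -1}

```text
time_s: 28.55
ee_pos: [0.6032, -0.0818, 0.1175]
tool_rot: [[0.993, 0.121, -0.0], [0.121, -0.993, 0.0], [-0.0, -0.0, -1.0]]
force: [-0.6, -0.3, -1.2]
finger_gap: 0.095
grip_force: 58.9
```

>>> servo_tool:
  moves:
    - {"linear": [0.0015, 0, 0], "rot": [0, 0, 0], "hand": -1}
    - {"linear": [0, 0, 0], "rot": [0, 0, 0], "hand": -1}
    - {"linear": [0, 0, 0], "rot": [0, 0, 0], "hand": -1}

```text
time_s: 28.85
ee_pos: [0.6045, -0.0816, 0.1174]
tool_rot: [[0.993, 0.121, -0.001], [0.121, -0.993, 0.0], [-0.001, -0.0, -1.0]]
force: [-2.5, 0.7, -0.1]
finger_gap: 0.101
grip_force: 59.0
```

>>> servo_tool:
  moves:
    - {"linear": [0.0015, 0, 0], "rot": [0, 0, 0], "hand": -1}
    - {"linear": [0, 0, 0], "rot": [0, 0, 0], "hand": -1}
    - {"linear": [0, 0, 0], "rot": [0, 0, 0], "hand": -1}

```text
time_s: 29.15
ee_pos: [0.6047, -0.0814, 0.117]
tool_rot: [[0.993, 0.121, -0.004], [0.121, -0.993, 0.0], [-0.003, -0.001, -1.0]]
force: [-7.2, -0.5, 1.9]
finger_gap: 0.097
grip_force: 59.4
```

>>> servo_tool:
  moves:
    - {"linear": [0.001, 0, 0], "rot": [0, 0, 0], "hand": -1}
    - {"linear": [0, 0, 0], "rot": [0, 0, 0], "hand": -1}
    - {"linear": [0, 0, 0], "rot": [0, 0, 0], "hand": -0.3}
    - {"linear": [0, 0, 0], "rot": [0, 0, 0], "hand": -0.3}
    - {"linear": [0, 0, 0], "rot": [0, 0, 0], "hand": -0.3}

```text
time_s: 29.65
ee_pos: [0.6077, -0.0813, 0.1179]
tool_rot: [[0.993, 0.121, 0.001], [0.121, -0.993, -0.0], [0.001, 0.0, -1.0]]
force: [-1.0, 0.3, -0.2]
finger_gap: 0.346
grip_force: 0.0
```

>>> servo_tool:
  moves:
    - {"linear": [0, 0, -0.03], "rot": [0, 0, 0], "hand": -0.3}
    - {"linear": [0, 0, -0.045], "rot": [0, 0, 0], "hand": -0.3}
    - {"linear": [-0.04, -0.02, -0.02], "rot": [0, 0, 0], "hand": -0.3}
    - {"linear": [-0.04, -0.02, 0], "rot": [0, 0, 0], "hand": -0.3}
    - {"linear": [-0.04, -0.02, 0], "rot": [0, 0, 0], "hand": -0.3}

```text
time_s: 30.15
ee_pos: [0.4805, -0.036, 0.2138]
tool_rot: [[0.993, 0.121, 0.003], [0.121, -0.993, -0.0], [0.003, 0.001, -1.0]]
force: [-0.8, 0.6, 0.5]
finger_gap: 0.351
grip_force: 0.0
```

```bash
python3 cg.py E D1 D2 D4; python3 go.py .45 .2 .2 .12
python3 - <<'E'
from h import *
a=cv2.imread("pics/top0.png")[140:245,150:190,::-1];b=cv2.imread("pics/scene0.png")[155:230,375:435,::-1]
A=cv2.resize(a,None,fx=5.6,fy=5.6,interpolation=cv2.INTER_CUBIC);B=cv2.resize(b,None,fx=7.84,fy=7.84,interpolation=cv2.INTER_CUBIC)
c=cv2.imread("pics/sceneE.png")[140:270,190:440,::-1]
print(A.shape,B.shape); o=np.hstack([A[:588],B[:588]]);crop(o,0,0,o.shape[1],588,1,"pics/p1.png")
E
```

```text
D1 top [0.6126 0.1373 0.1248] -49.6 along 0.0022
D1 scene [ 0.6235  0.1319 -0.0114] -29.0 along 0.0124
D2 top [ 0.6132  0.0707 -0.1022] -26.9 along -0.0052
D2 scene [0.6319 0.0667 0.0865] -29.8 along 0.0129
D4 top [ 0.6508 -0.0779  0.041 ] -31.4 along 0.0144
D4 scene [ 0.6349 -0.0802  0.0905] -32.4 along -0.0017
t 30.25 pos [ 0.4758 -0.0344  0.2109] yaw 0.1225 F [ 1.7 -0.7 -0.5] gap 0.346 grip 0.0
turn z 0.15 deg then linear mm [   2.5 -235.8   10.9]
(588, 224, 3) (588, 470, 3)
```

View pics/p1.png

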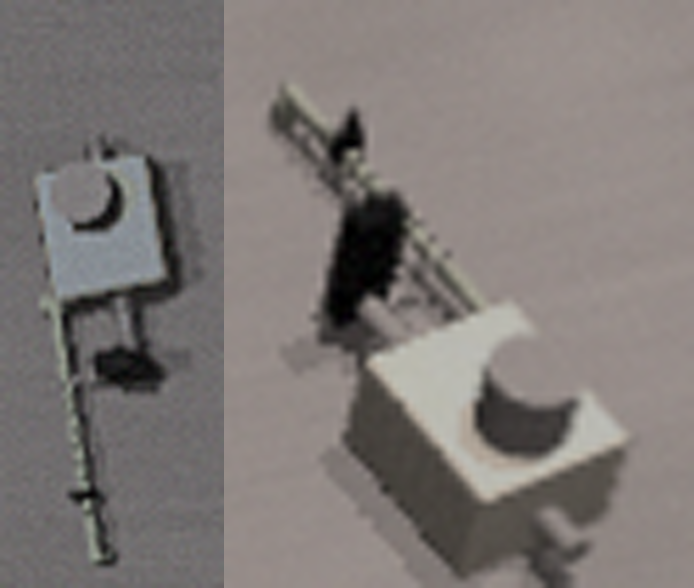

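```bash
cat > pm.py <<'E'
from h import *
T=lambda u,v:((u+.5)/5.6-.5+150,(v+.5)/5.6-.5+140)
S=lambda u,v:((u-224+.5)/7.84-.5+375,(v+.5)/7.84-.5+155)
f=lambda n,p:print(n,np.round(p,4).tolist())
r=top.at([T(55,305),T(100,558)],.021);f("rail top",r);d=r[0]-r[1];print("yaw",np.arctan2(d[1],d[0]),np.linalg.norm(d))
r=scene.at([S(287,88),S(487,300)],.021);f("rail scene",r);d=r[1]-r[0];print("yaw",np.arctan2(d[1],d[0]),np.linalg.norm(d))
h=top.at([T(37,178),T(142,157),T(166,278),T(64,302)],.05);f("housing top cam",h)
h=scene.at([S(370,357),S(510,303),S(628,437),S(487,500)],.05);f("housing scene",h);print(h.mean(0))
f("handle top/top",top.at([T(120,362)],.072));f("handle top/scene",scene.at([S(380,203)],.072))
f("clip top/top",top.at([T(84,494)],.04));f("clip tip/scene",scene.at([S(352,110)],.041));f("clip base/scene",scene.at([S(345,158)],.021))
E
python3 pm.py
```

```text
rail top [[0.5905, 0.3759, 0.021], [0.437, 0.3467, 0.021]]
yaw 0.18782563057238136 0.15623470319602967
rail scene [[0.4352, 0.3473, 0.021], [0.5655, 0.3756, 0.021]]
yaw 0.21358112896744372 0.13332973706937415
housing top cam [[0.6633, 0.3795, 0.05], [0.6744, 0.3157, 0.05], [0.601, 0.3005, 0.05], [0.588, 0.3619, 0.05]]
housing scene [[0.6017, 0.303, 0.05], [0.5917, 0.3667, 0.05], [0.6656, 0.3799, 0.05], [0.6782, 0.3154, 0.05]]
[0.63428416 0.34128122 0.05      ]
handle top/top [[0.5488, 0.3218, 0.072]]
handle top/scene [[0.5472, 0.3282, 0.072]]
clip top/top [[0.4743, 0.3514, 0.04]]
clip tip/scene [[0.4716, 0.3565, 0.041]]
clip base/scene [[0.4786, 0.3537, 0.021]]
```

Pump: yaw about 0.19, handle about (0.549, 0.325), clip about (0.4745, 0.353). The lateral offset of 41.6 mm matches the given 42, and the draw comes to about 68 mm. I'll go to the handle.

>>> servo_tool:
  moves:
    - {"linear": [0, 0, 0], "rot": [0, 0, -3.9], "hand": 0}
    - {"linear": [0, 0, 0], "rot": [0, 0, 0], "hand": 0}

```text
time_s: 30.45
ee_pos: [0.4813, -0.0362, 0.2133]
tool_rot: [[0.982, 0.19, 0.002], [0.19, -0.982, -0.0], [0.002, 0.001, -1.0]]
force: [0.4, 0.5, -0.7]
finger_gap: 0.5
grip_force: 0.0
```

```bash
python3 go.py .549 .325 .20 .19
```

```text
t 30.45 pos [ 0.4813 -0.0362  0.2133] yaw 0.1908 F [ 0.4  0.5 -0.7] gap 0.5 grip 0.0
turn z 0.05 deg then linear mm [ 134.7 -342.    13.3]
```

>>> servo_tool:
  moves:
    - {"linear": [0.016, -0.0425, 0], "rot": [0, 0, 0], "hand": 0}
    - {"linear": [0.017, -0.0425, 0], "rot": [0, 0, 0], "hand": 0}
    - {"linear": [0.017, -0.0425, 0], "rot": [0, 0, 0], "hand": 0}
    - {"linear": [0.017, -0.0425, 0], "rot": [0, 0, 0], "hand": 0}
    - {"linear": [0.017, -0.0425, 0], "rot": [0, 0, 0], "hand": 0}

```text
time_s: 30.95
ee_pos: [0.5242, 0.1903, 0.2128]
tool_rot: [[0.983, 0.186, 0.001], [0.186, -0.983, 0.0], [0.001, -0.0, -1.0]]
force: [0.7, -0.8, 0.1]
finger_gap: 0.496
grip_force: 0.0
```

>>> servo_tool:
  moves:
    - {"linear": [0.017, -0.0425, 0], "rot": [0, 0, 0], "hand": 0}
    - {"linear": [0.017, -0.0425, 0], "rot": [0, 0, 0], "hand": 0}
    - {"linear": [0.016, -0.0425, 0.013], "rot": [0, 0, 0], "hand": 0}
    - {"linear": [0, 0, 0.03], "rot": [0, 0, 0], "hand": 0}
    - {"linear": [0, 0, 0], "rot": [0, 0, 0], "hand": 0}

```text
time_s: 31.45
ee_pos: [0.5462, 0.3232, 0.1641]
tool_rot: [[0.982, 0.189, -0.007], [0.189, -0.982, -0.004], [-0.008, 0.002, -1.0]]
force: [-0.9, -0.8, -1.7]
finger_gap: 0.497
grip_force: 0.0
```

>>> servo_tool:
  moves:
    - {"linear": [0, 0, 0], "rot": [0, 0, 0], "hand": 0}
    - {"linear": [0, 0, 0], "rot": [0, 0, 0], "hand": 0}

```text
time_s: 31.65
ee_pos: [0.5494, 0.3224, 0.1712]
tool_rot: [[0.982, 0.187, 0.002], [0.187, -0.982, 0.001], [0.002, -0.0, -1.0]]
force: [-0.7, 1.1, 0.5]
finger_gap: 0.498
grip_force: 0.0
```

```bash
python3 go.py .549 .325 .074 .19
python3 -c "
from h import *
a=optics.snapshot('scene');b=optics.snapshot('top');cv2.imwrite('pics/sceneF.png',a[:,:,::-1]);cv2.imwrite('pics/topF.png',b[:,:,::-1])
o=np.hstack([cv2.resize(a[100:240,350:450],None,fx=4.2,fy=4.2,interpolation=2),cv2.resize(b[130:240,210:310],None,fx=3.7,fy=3.7,interpolation=2)[:588]] if 0 else [cv2.resize(a[110:240,355:450],(438,600),interpolation=2),cv2.resize(b[130:260,140:218],(360,600),interpolation=2)])
crop(o,0,0,798,600,1,'pics/p2.png')"
```

```text
t 31.65 pos [0.5494 0.3224 0.1712] yaw 0.1877 F [-0.7  1.1  0.5] gap 0.498 grip 0.0
turn z -0.13 deg then linear mm [ 0.1 -2.7 97.2]
```

View pics/p2.png

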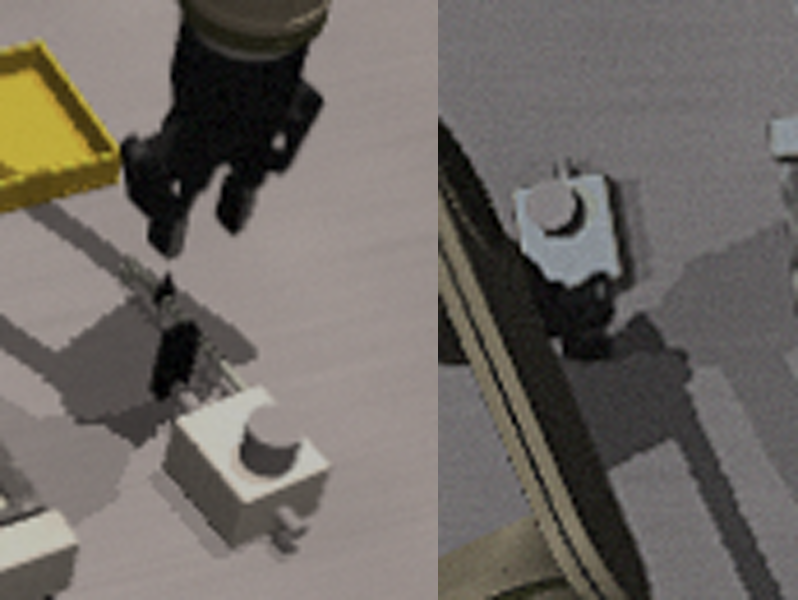

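Fingers straddle the handle at p2 (178,355). I'll descend and close gently.

>>> servo_tool:
  moves:
    - {"linear": [0, -0.002, 0.03], "rot": [0, 0, 0], "hand": 0}
    - {"linear": [0, 0, 0.03], "rot": [0, 0, 0], "hand": 0}
    - {"linear": [0, 0, 0.03], "rot": [0, 0, 0], "hand": 0}
    - {"linear": [0, 0, 0.007], "rot": [0, 0, 0], "hand": 0}
    - {"linear": [0, 0, 0], "rot": [0, 0, 0], "hand": 0}
  force: 30

```text
time_s: 32.25
ee_pos: [0.5476, 0.3242, 0.0722]
tool_rot: [[0.982, 0.187, -0.001], [0.187, -0.982, -0.001], [-0.002, 0.0, -1.0]]
force: [0.5, 0.2, 0.7]
finger_gap: 0.494
grip_force: 0.0
```

>>> servo_tool:
  moves:
    - {"linear": [0, 0, 0], "rot": [0, 0, 0], "hand": 0}
    - {"linear": [0, 0, 0], "rot": [0, 0, 0], "hand": -0.2}
    - {"linear": [0, 0, 0], "rot": [0, 0, 0], "hand": -0.4}
    - {"linear": [0, 0, 0], "rot": [0, 0, 0], "hand": -0.6}
    - {"linear": [0, 0, 0], "rot": [0, 0, 0], "hand": -0.6}

```text
time_s: 32.75
ee_pos: [0.5491, 0.3265, 0.075]
tool_rot: [[0.982, 0.189, 0.003], [0.189, -0.982, 0.003], [0.004, -0.002, -1.0]]
force: [-1.6, 4.0, 5.8]
finger_gap: 0.271
grip_force: 31.1
```

```bash
python3 go.py .549 .325 .074 .19
```

```text
t 32.75 pos [0.5491 0.3265 0.075 ] yaw 0.1897 F [-1.6  4.   5.8] gap 0.271 grip 31.1
turn z -0.02 deg then linear mm [-0.4  1.5  1. ]
```

>>> servo_tool:
  moves:
    - {"linear": [0, 0, 0], "rot": [0, 0, 0], "hand": -1}
    - {"linear": [-0.01, 0, 0], "rot": [0, 0, 0], "hand": -1}
    - {"linear": [-0.015, 0, 0], "rot": [0, 0, 0], "hand": -1}
    - {"linear": [-0.015, 0, 0], "rot": [0, 0, 0], "hand": -1}
    - {"linear": [-0.015, 0, 0], "rot": [0, 0, 0], "hand": -1}
  force: 80

```text
time_s: 33.25
ee_pos: [0.4959, 0.3169, 0.0752]
tool_rot: [[0.982, 0.189, 0.006], [0.188, -0.982, 0.005], [0.007, -0.004, -1.0]]
force: [4.8, 9.6, 1.8]
finger_gap: 0.256
grip_force: 79.6
```

>>> servo_tool:
  moves:
    - {"linear": [-0.006, 0, 0], "rot": [0, 0, 0], "hand": -1}
    - {"linear": [0, 0, 0], "rot": [0, 0, 0], "hand": -1}
    - {"linear": [0, 0, 0], "rot": [0, 0, 0], "hand": -1}
    - {"linear": [0, 0, 0], "rot": [0, 0, 0], "hand": -1}

```text
time_s: 33.65
ee_pos: [0.4904, 0.3159, 0.0752]
tool_rot: [[0.982, 0.189, 0.006], [0.189, -0.982, 0.005], [0.007, -0.004, -1.0]]
force: [3.8, 9.7, 1.5]
finger_gap: 0.256
grip_force: 79.5
```

```bash
python3 go.py .549 .325 .074 .19
python3 -c "
from h import *
p=arm.sense()['ee_pos'];print('draw',(.5491-p[0])*.982+(.3265-p[1])*.189)
a=optics.snapshot('scene');b=optics.snapshot('top');cv2.imwrite('pics/sceneG.png',a[:,:,::-1]);cv2.imwrite('pics/topG.png',b[:,:,::-1])
o=np.hstack([cv2.resize(a[150:210,375:425],(490,588),interpolation=2),cv2.resize(b[170:250,150:190],(294,588),interpolation=2)])
crop(o,0,0,784,588,1,'pics/p3.png')"
```

```text
t 33.65 pos [0.4904 0.3159 0.0752] yaw 0.1897 F [3.8 9.7 1.5] gap 0.256 grip 79.5
turn z -0.01 deg then linear mm [59.3  2.2  1.2]
draw 0.059647789961934525
```

View pics/p3.png

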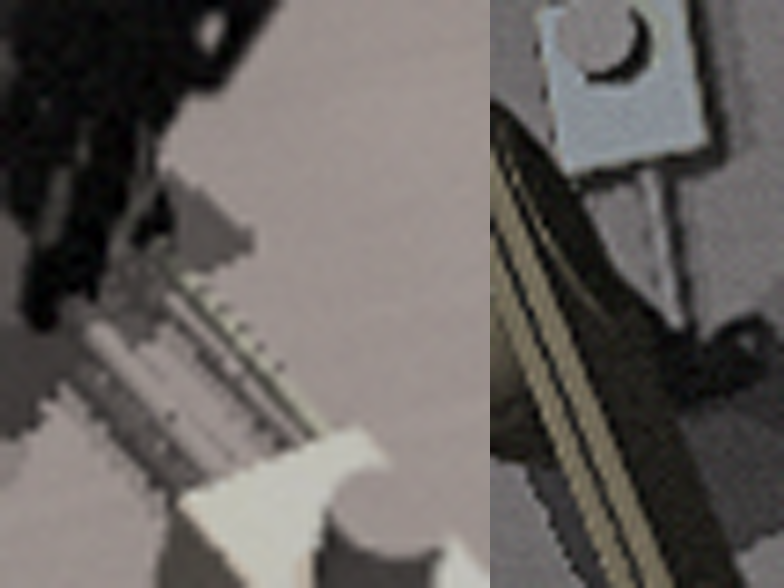

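```bash
cat > pm2.py <<'E'
from fit2 import *
I={n:cv2.imread(f"pics/{n}0.png")[:,:,::-1].copy() for n in("top","scene")}
hull=box=lambda x0,x1,y0,y1,z0,z1: np.array([[x,y,z] for x in(x0,x1) for y in(y0,y1) for z in(z0,z1)])
g={c.n:cv2.GaussianBlur(cv2.cvtColor(I[c.n],cv2.COLOR_RGB2GRAY).astype(np.float32),(0,0),.6) for c in(top,scene)}
sm=lambda c,u:cv2.remap(g[c.n],u[:,:1].astype(np.float32),u[:,1:].astype(np.float32),1)
yaw=.18; U=np.array([np.cos(yaw),np.sin(yaw)])
def f(B,p0,cams):
    def cost(q):
        t=0
        for c in cams:
            o,i=ring(c,B,[q[0]*.01,q[1]*.01,yaw],0,o=1.0); t-=np.clip(sm(c,o)-sm(c,i),-20,80).mean()
        return t
    best=None
    for k in range(25):
        q=(np.array(p0)+np.random.default_rng(k).uniform(-1,1,2)*.006)*100
        r=minimize(cost,q,method="Nelder-Mead",options=dict(initial_simplex=q+.3*np.vstack([np.zeros(2),np.eye(2)])))
        if best is None or r.fun<best.fun: best=r
    return best.x*.01,best.fun
for nm,B,p0 in(("handle",box(-.007,.007,-.012,.012,.028,.072),(.549,.325)),("clip",box(-.002,.002,-.007,.007,.021,.041),(.4745,.353)),("clip6",box(-.003,.003,-.005,.005,.021,.041),(.4745,.353))):
    for cams in((top,),(scene,),(top,scene)):
        p,v=f(B,p0,cams); print(nm,len(cams),cams[0].n,np.round(p,4),"along %.4f lat %.4f"%(p@U,p@[-U[1],U[0]]),round(float(v),1))
J=cv2.imread("pics/sceneG.png"); a=J[155:197,380:420].astype(float); a=np.clip((a-15)*1.9,0,255).astype(np.uint8)
cv2.imwrite("pics/p4.png",cv2.resize(a,(570,599),interpolation=2))
E
python3 pm2.py
```

```text
handle 1 top [0.5484 0.324 ] along 0.5975 lat 0.2205 -45.7
handle 1 scene [0.5505 0.3246] along 0.5997 lat 0.2208 -69.5
handle 2 top [0.5495 0.3251] along 0.5988 lat 0.2214 -113.3
clip 1 top [0.4742 0.3549] along 0.5300 lat 0.2643 -50.2
clip 1 scene [0.4756 0.3551] along 0.5315 lat 0.2642 -57.2
clip 2 top [0.4742 0.3557] along 0.5302 lat 0.2650 -105.3
clip6 1 top [0.4741 0.3564] along 0.5303 lat 0.2658 -57.4
clip6 1 scene [0.4745 0.3558] along 0.5305 lat 0.2651 -60.8
clip6 2 top [0.4741 0.3563] along 0.5302 lat 0.2657 -118.1
```

The fits agree: handle along the axis is about 0.5988 and clip about 0.5303, so the draw is about 68.3 mm. I'll pull the remaining 8.6 mm and hold.

>>> servo_tool:
  moves:
    - {"linear": [-0.0086, 0, 0], "rot": [0, 0, 0], "hand": -1}
    - {"linear": [0, 0, 0], "rot": [0, 0, 0], "hand": -1}
    - {"linear": [0, 0, 0], "rot": [0, 0, 0], "hand": -1}
    - {"linear": [0, 0, 0], "rot": [0, 0, 0], "hand": -1}

```text
time_s: 34.15
ee_pos: [0.482, 0.3144, 0.0752]
tool_rot: [[0.982, 0.189, 0.006], [0.189, -0.982, 0.005], [0.007, -0.004, -1.0]]
force: [6.1, 9.2, 0.3]
finger_gap: 0.257
grip_force: 80.3
```

```bash
python3 -c "
from h import *
p=arm.sense()['ee_pos'];print('draw',(.5491-p[0])*.983+(.3265-p[1])*.18)
J=optics.snapshot('scene')[:,:,::-1];cv2.imwrite('pics/sceneH.png',J)
a=np.clip((J[155:197,380:420].astype(float)-15)*1.9,0,255).astype(np.uint8)
cv2.imwrite('pics/p5.png',cv2.resize(a,(570,599),interpolation=2))"
```

```text
draw 0.0681134097375667
```

View pics/p5.png

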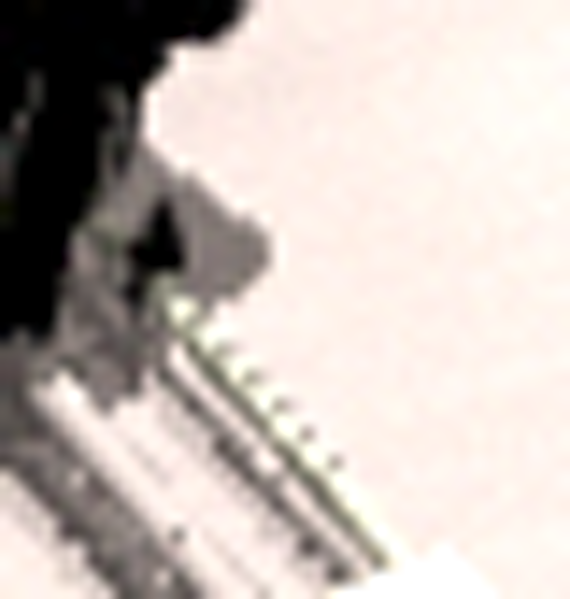

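The clip shows at p5 (160,240); the gripper and its shadow hide the pointer, so I rely on the measured draw of 68.1 mm. Holding, then returning and releasing.

>>> servo_tool:
  moves:
    - {"linear": [0, 0, 0], "rot": [0, 0, 0], "hand": -1}
    - {"linear": [0, 0, 0], "rot": [0, 0, 0], "hand": -1}
    - {"linear": [0, 0, 0], "rot": [0, 0, 0], "hand": -1}
    - {"linear": [0, 0, 0], "rot": [0, 0, 0], "hand": -1}
    - {"linear": [0, 0, 0], "rot": [0, 0, 0], "hand": -1}

```text
time_s: 34.7
ee_pos: [0.4821, 0.3144, 0.0752]
tool_rot: [[0.982, 0.189, 0.006], [0.189, -0.982, 0.005], [0.007, -0.004, -1.0]]
force: [4.0, 10.1, 1.4]
finger_gap: 0.256
grip_force: 80.3
```

>>> servo_tool:
  moves:
    - {"linear": [0, 0, 0], "rot": [0, 0, 0], "hand": -1}
    - {"linear": [0, 0, 0], "rot": [0, 0, 0], "hand": -1}
    - {"linear": [0, 0, 0], "rot": [0, 0, 0], "hand": -1}
    - {"linear": [0, 0, 0], "rot": [0, 0, 0], "hand": -1}
    - {"linear": [0, 0, 0], "rot": [0, 0, 0], "hand": -1}

```text
time_s: 35.2
ee_pos: [0.4821, 0.3145, 0.0752]
tool_rot: [[0.982, 0.189, 0.006], [0.189, -0.982, 0.005], [0.007, -0.004, -1.0]]
force: [4.2, 9.3, 0.6]
finger_gap: 0.255
grip_force: 80.3
```

>>> servo_tool:
  moves:
    - {"linear": [0, 0, 0], "rot": [0, 0, 0], "hand": -1}
    - {"linear": [0.02, 0, 0], "rot": [0, 0, 0], "hand": -1}
    - {"linear": [0.02, 0, 0], "rot": [0, 0, 0], "hand": -1}
    - {"linear": [0.015, 0, 0], "rot": [0, 0, 0], "hand": -1}
    - {"linear": [0.01, 0, 0], "rot": [0, 0, 0], "hand": -1}

```text
time_s: 35.7
ee_pos: [0.5463, 0.326, 0.0752]
tool_rot: [[0.982, 0.188, 0.005], [0.188, -0.982, 0.004], [0.006, -0.003, -1.0]]
force: [0.2, 5.5, 5.2]
finger_gap: 0.251
grip_force: 80.9
```

>>> servo_tool:
  moves:
    - {"linear": [0.0036, 0, 0], "rot": [0, 0, 0], "hand": -1}
    - {"linear": [0, 0, 0], "rot": [0, 0, 0], "hand": -1}
    - {"linear": [0, 0, 0], "rot": [0, 0, 0], "hand": 0}
    - {"linear": [0, 0, 0], "rot": [0, 0, 0], "hand": 0}
    - {"linear": [0, 0, 0], "rot": [0, 0, 0], "hand": 0}

```text
time_s: 36.2
ee_pos: [0.5468, 0.3244, 0.0724]
tool_rot: [[0.982, 0.188, -0.0], [0.188, -0.982, -0.0], [-0.0, 0.0, -1.0]]
force: [-0.0, 0.5, 0.8]
finger_gap: 0.504
grip_force: 0.0
```

>>> servo_tool:
  moves:
    - {"linear": [0, 0, 0], "rot": [0, 0, 0], "hand": 0}
    - {"linear": [0, 0, 0], "rot": [0, 0, 0], "hand": 0}
    - {"linear": [0, 0, 0], "rot": [0, 0, 0], "hand": 0}
    - {"linear": [0, 0, 0], "rot": [0, 0, 0], "hand": 0}
    - {"linear": [0, 0, 0], "rot": [0, 0, 0], "hand": 0}

```text
time_s: 36.7
ee_pos: [0.547, 0.3247, 0.0725]
tool_rot: [[0.982, 0.188, -0.0], [0.188, -0.982, 0.0], [-0.0, -0.0, -1.0]]
force: [0.3, 0.4, -0.7]
finger_gap: 0.5
grip_force: 0.0
```

```bash
python3 go.py .5491 .3265 .075 .19
python3 - <<'E'
from h import *
a=optics.snapshot("scene");cv2.imwrite("pics/sceneI.png",a[:,:,::-1]);r=cv2.imread("pics/sceneF.png")[:,:,::-1];q=cv2.imread("pics/sceneG.png")[:,:,::-1]
# plunger rod strip between handle and housing: compare with at-rest picture F and pulled G
x0,x1,y0,y1=396,412,180,200
for n,i in(("F",r),("G",q),("I",a)): print(n,i[y0:y1,x0:x1].mean(axis=(0,2)).round().astype(int))
E
```

```text
t 36.7 pos [0.547  0.3247 0.0725] yaw 0.1895 F [ 0.3  0.4 -0.7] gap 0.5 grip 0.0
turn z -0.03 deg then linear mm [ 2.4 -1.4 -2.5]
F [ 55  70  80  89  92 101 103 108 116 120 128 135 141 145 150 155]
G [123 125 130 130 131 131 134 134 143 148 152 157 157 156 155 154]
I [ 51  67  71  72  76  90  99 100 117 123 128 136 138 141 146 151]
```

>>> servo_tool:
  moves:
    - {"linear": [0.001, -0.0015, -0.002], "rot": [0, 0, 0], "hand": 0}
    - {"linear": [0, 0, 0], "rot": [0, 0, 0], "hand": -0.2}
    - {"linear": [0, 0, 0], "rot": [0, 0, 0], "hand": -0.4}
    - {"linear": [0, 0, 0], "rot": [0, 0, 0], "hand": -0.6}
    - {"linear": [0, 0, 0], "rot": [0, 0, 0], "hand": -0.6}
  force: 30

```text
time_s: 37.25
ee_pos: [0.5478, 0.3265, 0.0748]
tool_rot: [[0.982, 0.188, 0.0], [0.188, -0.982, 0.0], [0.0, -0.0, -1.0]]
force: [-0.2, -0.8, 2.2]
finger_gap: 0.273
grip_force: 29.9
```

>>> servo_tool:
  moves:
    - {"linear": [0, 0, 0], "rot": [0, 0, 0], "hand": -1}
    - {"linear": [0, 0, 0], "rot": [0, 0, 0], "hand": -1}
    - {"linear": [0, 0, 0], "rot": [0, 0, 0], "hand": -1}
  force: 80

```text
time_s: 37.55
ee_pos: [0.5479, 0.3264, 0.075]
tool_rot: [[0.982, 0.188, 0.0], [0.188, -0.982, 0.0], [0.0, -0.0, -1.0]]
force: [-0.8, -1.7, 5.9]
finger_gap: 0.257
grip_force: 78.8
```

```bash
python3 go.py .482 .3144 .075 .19
```

```text
t 37.55 pos [0.5479 0.3264 0.075 ] yaw 0.1894 F [-0.8 -1.7  5.9] gap 0.257 grip 78.8
turn z -0.03 deg then linear mm [-67.   -0.6  -0. ]
```

>>> servo_tool:
  moves:
    - {"linear": [-0.01, 0, 0], "rot": [0, 0, 0], "hand": -1}
    - {"linear": [-0.02, 0, 0], "rot": [0, 0, 0], "hand": -1}
    - {"linear": [-0.02, 0, 0], "rot": [0, 0, 0], "hand": -1}
    - {"linear": [-0.012, -0.001, 0], "rot": [0, 0, 0], "hand": -1}
    - {"linear": [-0.005, 0, 0], "rot": [0, 0, 0], "hand": -1}

```text
time_s: 38.05
ee_pos: [0.4817, 0.3147, 0.0751]
tool_rot: [[0.982, 0.189, 0.003], [0.189, -0.982, 0.001], [0.003, -0.0, -1.0]]
force: [7.2, 1.0, -1.3]
finger_gap: 0.255
grip_force: 80.2
```

>>> servo_tool:
  moves:
    - {"linear": [0, 0, 0], "rot": [0, 0, 0], "hand": -1}
    - {"linear": [0, 0, 0], "rot": [0, 0, 0], "hand": -1}
    - {"linear": [0, 0, 0], "rot": [0, 0, 0], "hand": -1}

```text
time_s: 38.35
ee_pos: [0.4828, 0.3149, 0.075]
tool_rot: [[0.982, 0.188, 0.003], [0.188, -0.982, 0.001], [0.003, -0.0, -1.0]]
force: [6.4, 1.1, 0.3]
finger_gap: 0.255
grip_force: 80.3
```

```bash
python3 -c "
from h import *
p=arm.sense()['ee_pos'];print(p,'draw',(.5479-p[0])*.983+(.3264-p[1])*.18)"
```

```text
[0.48276145 0.31486935 0.07504715] draw 0.06610670785073228
```

Lateral force is near zero now. Another 2.2 mm brings the draw to 68.3; then hold.

>>> servo_tool:
  moves:
    - {"linear": [-0.0022, 0, 0], "rot": [0, 0, 0], "hand": -1}
    - {"linear": [0, 0, 0], "rot": [0, 0, 0], "hand": -1}
    - {"linear": [0, 0, 0], "rot": [0, 0, 0], "hand": -1}
    - {"linear": [0, 0, 0], "rot": [0, 0, 0], "hand": -1}
    - {"linear": [0, 0, 0], "rot": [0, 0, 0], "hand": -1}

```text
time_s: 38.85
ee_pos: [0.4807, 0.3145, 0.075]
tool_rot: [[0.982, 0.188, 0.003], [0.188, -0.982, 0.001], [0.003, -0.0, -1.0]]
force: [5.6, 0.9, -0.9]
finger_gap: 0.256
grip_force: 80.4
```

>>> servo_tool:
  moves:
    - {"linear": [0, 0, 0], "rot": [0, 0, 0], "hand": -1}
    - {"linear": [0, 0, 0], "rot": [0, 0, 0], "hand": -1}
    - {"linear": [0, 0, 0], "rot": [0, 0, 0], "hand": -1}
    - {"linear": [0, 0, 0], "rot": [0, 0, 0], "hand": -1}
    - {"linear": [0, 0, 0], "rot": [0, 0, 0], "hand": -1}

```text
time_s: 39.35
ee_pos: [0.4807, 0.3145, 0.075]
tool_rot: [[0.982, 0.188, 0.003], [0.188, -0.982, 0.001], [0.003, -0.0, -1.0]]
force: [5.7, 1.6, 0.7]
finger_gap: 0.255
grip_force: 80.4
```

>>> servo_tool:
  moves:
    - {"linear": [0, 0, 0], "rot": [0, 0, 0], "hand": -1}
    - {"linear": [0, 0, 0], "rot": [0, 0, 0], "hand": -1}
    - {"linear": [0, 0, 0], "rot": [0, 0, 0], "hand": -1}
    - {"linear": [0, 0, 0], "rot": [0, 0, 0], "hand": -1}
    - {"linear": [0.02, 0, 0], "rot": [0, 0, 0], "hand": -1}

```text
time_s: 39.85
ee_pos: [0.4991, 0.3178, 0.0751]
tool_rot: [[0.982, 0.189, 0.001], [0.189, -0.982, -0.0], [0.001, 0.001, -1.0]]
force: [4.1, -0.3, 2.6]
finger_gap: 0.256
grip_force: 80.5
```

>>> servo_tool:
  moves:
    - {"linear": [0.02, 0.001, 0], "rot": [0, 0, 0], "hand": -1}
    - {"linear": [0.015, 0, 0], "rot": [0, 0, 0], "hand": -1}
    - {"linear": [0.012, 0, 0], "rot": [0, 0, 0], "hand": -1}
    - {"linear": [0.002, 0, 0], "rot": [0, 0, 0], "hand": -1}
    - {"linear": [0, 0, 0], "rot": [0, 0, 0], "hand": -1}

```text
time_s: 40.35
ee_pos: [0.5478, 0.3265, 0.0751]
tool_rot: [[0.982, 0.188, 0.001], [0.188, -0.982, 0.0], [0.001, -0.0, -1.0]]
force: [1.3, 0.0, 5.0]
finger_gap: 0.256
grip_force: 81.0
```

>>> servo_tool:
  moves:
    - {"linear": [0, 0, 0], "rot": [0, 0, 0], "hand": 0}
    - {"linear": [0, 0, 0], "rot": [0, 0, 0], "hand": 0}
    - {"linear": [0, 0, 0], "rot": [0, 0, 0], "hand": 0}
    - {"linear": [0, 0, 0], "rot": [0, 0, 0], "hand": 0}
    - {"linear": [0, 0, -0.01], "rot": [0, 0, 0], "hand": 0}

```text
time_s: 40.85
ee_pos: [0.5461, 0.3257, 0.083]
tool_rot: [[0.982, 0.188, -0.003], [0.188, -0.982, -0.002], [-0.003, 0.001, -1.0]]
force: [0.4, -0.0, 0.2]
finger_gap: 0.498
grip_force: 0.0
```

>>> servo_tool:
  moves:
    - {"linear": [0, 0, -0.03], "rot": [0, 0, 0], "hand": 0}
    - {"linear": [0, 0, -0.05], "rot": [0, 0, 0], "hand": 0}
    - {"linear": [0, 0, -0.05], "rot": [0, 0, 0], "hand": 0}
    - {"linear": [-0.04, 0.03, 0], "rot": [0, 0, 0], "hand": -1}
    - {"linear": [-0.04, 0.03, 0], "rot": [0, 0, 0], "hand": -1}

```text
time_s: 41.35
ee_pos: [0.4819, 0.2528, 0.2187]
tool_rot: [[0.982, 0.189, 0.007], [0.189, -0.982, 0.003], [0.007, -0.001, -1.0]]
force: [-0.1, -1.7, 0.0]
finger_gap: 0.172
grip_force: 0.0
```

```bash
python3 go.py .48 .2 .2 .19; cat > pm3.py <<'E'
import re
src=open("pm2.py").read().split("for nm,B,p0")[0].replace('cv2.imread(f"pics/{n}0.png")[:,:,::-1].copy()','optics.snapshot(n)')
exec(src)
p,v=f(box(-.007,.007,-.012,.012,.028,.072),(.549,.325),(scene,));print("handle now",np.round(p,4),"along",round(p@U,4),v)
I={n:cv2.imread(f"pics/{n}0.png")[:,:,::-1].copy() for n in("top","scene")}
g={c.n:cv2.GaussianBlur(cv2.cvtColor(I[c.n],cv2.COLOR_RGB2GRAY).astype(np.float32),(0,0),.6) for c in(top,scene)}
# lever
yaw=0
def cyl(r,z0,z1): return np.array([[r*np.cos(a),r*np.sin(a),z] for a in np.linspace(0,6.28,24) for z in(z0,z1)])
for cams in((top,),(scene,),(top,scene)):
    p,v=f(cyl(.009,.061,.101),(.567,-.244),cams);print("post",len(cams),cams[0].n,np.round(p,4),v)
T=lambda u,v:((u+.5)/3.33-.5+145,(v+.5)/3.33-.5+110);S=lambda u,v:((u+.5)/2.85-.5+160,(v+.5)/2.85-.5+145)
h=top.at([T(650,177),T(740,169),T(750,254),T(661,270)],.05);print(np.round(h,4).tolist(),h.mean(0))
h=scene.at([S(62,294),S(149,272),S(176,348),S(90,368)],.05);print(np.round(h,4).tolist(),h.mean(0))
E
python3 pm3.py
```

```text
t 41.35 pos [0.4819 0.2528 0.2187] yaw 0.1905 F [-0.1 -1.7  0. ] gap 0.172 grip 0.0
turn z 0.03 deg then linear mm [-11.8  51.5  18.7]
handle now [0.5505 0.3246] along 0.5997 -69.93450927734375
post 1 top [ 0.565  -0.2416] -66.27024841308594
post 1 scene [ 0.5682 -0.2468] -80.0
post 2 top [ 0.5672 -0.2451] -127.93891906738281
[[0.6781, -0.2332, 0.05], [0.6845, -0.3229, 0.05], [0.599, -0.3293, 0.05], [0.5848, -0.241, 0.05]] [ 0.63658185 -0.28161263  0.05      ]
[[0.5972, -0.3291, 0.05], [0.5948, -0.2428, 0.05], [0.689, -0.237, 0.05], [0.6884, -0.3186, 0.05]] [ 0.64234377 -0.281877    0.05      ]
```

The plunger is back at rest (same fit as before). Lever: hinge is about (0.639, -0.282) and the post about (0.567, -0.245), a radius of 0.081 that matches the given 80 mm. I'll push the post counter-clockwise with the shut fingers from its +y side.

>>> servo_tool:
  moves:
    - {"linear": [0, 0, 0], "rot": [0, 0, 5.5], "hand": -1}
    - {"linear": [0, 0, 0], "rot": [0, 0, 5.4], "hand": -1}
    - {"linear": [0, 0.045, 0], "rot": [0, 0, 0], "hand": -1}
    - {"linear": [0, 0.045, 0], "rot": [0, 0, 0], "hand": -1}
    - {"linear": [0, 0.045, 0], "rot": [0, 0, 0], "hand": -1}

```text
time_s: 41.95
ee_pos: [0.4801, 0.1163, 0.2154]
tool_rot: [[1.0, 0.001, 0.001], [0.001, -1.0, 0.0], [0.001, -0.0, -1.0]]
force: [0.7, -1.1, 0.9]
finger_gap: -0.001
grip_force: 0.0
```

>>> servo_tool:
  moves:
    - {"linear": [0, 0.045, 0], "rot": [0, 0, 0], "hand": -1}
    - {"linear": [0, 0.045, 0], "rot": [0, 0, 0], "hand": -1}
    - {"linear": [0, 0.045, 0], "rot": [0, 0, 0], "hand": -1}
    - {"linear": [0, 0.045, 0], "rot": [0, 0, 0], "hand": -1}
    - {"linear": [0, 0.045, 0], "rot": [0, 0, 0], "hand": -1}

```text
time_s: 42.45
ee_pos: [0.48, -0.1095, 0.2157]
tool_rot: [[1.0, -0.001, 0.002], [-0.001, -1.0, -0.0], [0.002, 0.0, -1.0]]
force: [0.1, 0.5, 0.5]
finger_gap: 0.003
grip_force: 0.0
```

>>> servo_tool:
  moves:
    - {"linear": [0, 0.045, 0], "rot": [0, 0, 0], "hand": -1}
    - {"linear": [0, 0, 0], "rot": [0, 0, 0], "hand": -1}
    - {"linear": [0, 0, 0], "rot": [0, 0, 0], "hand": -1}

```text
time_s: 42.75
ee_pos: [0.4799, -0.1536, 0.2151]
tool_rot: [[1.0, -0.003, 0.001], [-0.003, -1.0, 0.0], [0.001, -0.0, -1.0]]
force: [-0.2, 0.3, -0.1]
finger_gap: -0.003
grip_force: 0.0
```

```bash
python3 go.py .5678 -.205 .108 0; python3 m3.py K >/dev/null; python3 - <<'E'
from fit2 import *
I={"scene":cv2.imread("pics/sceneK.png")[:,:,::-1].copy(),"top":cv2.imread("pics/topK.png")[:,:,::-1].copy()}
for n,B,p0,z in(("fin1",0,(.5727,.1326),0),("fin2",0,(.5813,.0611),0),("fin4",0,(.5985,-.0819),0)):
    P=flat(-.015,.015,-.005,.005,.113)
    for c in (top,scene):
        p,f=fit2(I,P,[*p0,.12],0,(c,));d=p-np.array([*p0,.12]);print(n,c.n,"along",round(float(d[0]*.9928+d[1]*.1197),4),"lat",round(float(-d[0]*.1197+d[1]*.9928),4),round(f,1))
E
```

```text
t 42.75 pos [ 0.4799 -0.1536  0.2151] yaw -0.0035 F [-0.2  0.3 -0.1] gap -0.003 grip 0.0
turn z -0.20 deg then linear mm [ 87.9  51.4 107.1]
fin1 top along -0.0054 lat 0.0134 -29.4
fin1 scene along 0.001 lat -0.0008 -38.0
fin2 top along -0.0041 lat 0.0154 -28.3
fin2 scene along 0.001 lat -0.001 -38.5
fin4 top along 0.0461 lat 0.0098 -23.0
fin4 scene along -0.0236 lat 0.0046 -40.5
```

Dock 4's fin fit disagrees with the others, so I'll compare brightness profiles along each dock before touching the lever.

```bash
cat > prof.py <<'E'
import sys
from fit2 import *
def prof(img,c,k,lat,z,xs):
    m=np.array([.609+.0086*k,.0645-.0715*k]); u=np.array([.9928,.1197]);v=np.array([-.1197,.9928]); g=cv2.cvtColor(img,cv2.COLOR_RGB2GRAY).astype(np.float32)
    out=[]
    for x in xs:
        P=np.array([[*(m+u*x+v*l),z] for l in lat]); q=c.proj(P).astype(np.float32); out.append(cv2.remap(g,q[:,:1],q[:,1:],1).mean())
    return np.round(out).astype(int)
xs=np.arange(-.072,.03,.004); print("x'mm",(xs*1000).astype(int))
for n,c in(("scene"+sys.argv[1],scene),("top"+sys.argv[1],top)):
    im=cv2.imread(f"pics/{n}.png")[:,:,::-1].copy()
    for k,d in((-1,"D1"),(0,"D2"),(1,"D3"),(2,"D4")):
        print(n,d,"slab",prof(im,c,k,np.r_[-.022:-.012:.002,.014:.022:.002],.078,xs).tolist())
        if c is scene: print(n,d,"fin ",prof(im,c,k,np.r_[-.003:.0031:.001],.113,xs).tolist())
E
python3 prof.py K; python3 prof.py E | grep D4
```

```text
x'mm [-72 -67 -63 -59 -55 -51 -47 -43 -39 -35 -31 -27 -23 -19 -15 -11  -7  -3
   0   4   8  12  16  20  24  28]
sceneK D1 slab [146, 154, 159, 162, 160, 160, 161, 166, 174, 154, 162, 174, 181, 185, 185, 185, 184, 148, 116, 105, 113, 101, 101, 91, 95, 96]
sceneK D1 fin  [147, 147, 148, 148, 147, 147, 147, 149, 170, 179, 180, 180, 180, 181, 184, 143, 128, 161, 176, 185, 187, 186, 187, 173, 131, 93]
sceneK D2 slab [144, 151, 158, 157, 155, 158, 157, 161, 175, 164, 170, 179, 182, 184, 185, 184, 184, 151, 124, 113, 107, 97, 99, 96, 93, 97]
sceneK D2 fin  [143, 144, 144, 143, 143, 143, 145, 142, 165, 181, 181, 177, 182, 179, 181, 147, 125, 147, 173, 185, 187, 187, 188, 183, 160, 127]
sceneK D3 slab [145, 146, 145, 144, 144, 145, 143, 143, 139, 106, 92, 96, 100, 100, 100, 100, 100, 105, 104, 106, 94, 91, 88, 86, 86, 87]
sceneK D3 fin  [146, 142, 141, 145, 146, 146, 143, 144, 146, 145, 143, 144, 143, 143, 143, 132, 97, 93, 99, 100, 101, 101, 100, 98, 97, 94]
sceneK D4 slab [130, 155, 142, 147, 152, 168, 171, 176, 179, 177, 179, 179, 181, 181, 184, 181, 174, 141, 118, 116, 107, 99, 101, 111, 
[... 381 characters left out ...]
7, 140, 98, 61, 68, 70, 87, 89, 88]
topK D3 slab [107, 106, 105, 79, 49, 33, 43, 64, 65, 65, 81, 89, 87, 86, 86, 87, 86, 88, 73, 48, 61, 62, 61, 75, 82, 79]
topK D4 slab [77, 92, 115, 117, 116, 112, 115, 121, 120, 119, 120, 124, 125, 127, 133, 132, 129, 126, 117, 68, 68, 69, 67, 86, 90, 92]
sceneE D4 slab [82, 79, 90, 98, 105, 130, 141, 153, 180, 178, 180, 181, 183, 182, 182, 183, 183, 151, 124, 123, 114, 106, 104, 101, 98, 101]
sceneE D4 fin  [65, 67, 98, 111, 109, 115, 140, 85, 150, 173, 172, 177, 179, 180, 183, 148, 116, 134, 156, 172, 182, 185, 186, 186, 182, 177]
topE D4 slab [97, 97, 94, 90, 84, 77, 72, 71, 80, 86, 95, 108, 120, 129, 134, 136, 136, 137, 125, 75, 69, 72, 69, 84, 90, 92]
```

Dock 4's plate has been knocked about 2 cm outward since picture E. I'll check when.

```bash
for t in F G H I; do sed "s/(\"top\"+sys.argv\[1\],top)//" prof.py > q.py; python3 q.py $t | grep -E "D[124] (fin|slab)"; done; python3 - <<'E'
from fit2 import *
I={"scene":cv2.imread("pics/sceneK.png")[:,:,::-1].copy(),"top":cv2.imread("pics/topK.png")[:,:,::-1].copy()}
for c in(top,scene):
  for B,n in((BP[:0],"x"),) : pass
  p,f=fit2(I,flat(-.055,-.035,-.025,.025,.008),[.613,-.080,.12],.07,(c,),-.036);print(c.n,np.round(p,4),f)
  p,f=fit2(I,flat(-.015,.015,-.005,.005,.113),[.576,-.080,.12],0,(c,));print("fin",c.n,np.round(p,4),f)
E
```

```text
sceneF D1 slab [139, 147, 152, 154, 152, 152, 152, 153, 160, 144, 147, 158, 163, 165, 166, 170, 169, 139, 109, 102, 111, 98, 101, 89, 93, 96]
sceneF D1 fin  [127, 128, 129, 128, 128, 128, 128, 130, 151, 160, 159, 159, 159, 158, 165, 136, 123, 142, 156, 164, 164, 162, 163, 152, 112, 83]
sceneF D2 slab [135, 141, 148, 147, 146, 148, 147, 157, 177, 167, 173, 181, 184, 186, 188, 186, 187, 153, 125, 115, 108, 99, 100, 98, 95, 98]
sceneF D2 fin  [125, 129, 141, 144, 146, 146, 148, 145, 168, 184, 182, 179, 183, 181, 182, 148, 126, 150, 175, 186, 189, 190, 190, 186, 162, 129]
sceneF D4 slab [86, 84, 96, 105, 110, 135, 151, 158, 184, 182, 184, 185, 187, 186, 187, 187, 187, 156, 127, 127, 116, 109, 107, 104, 101, 104]
sceneF D4 fin  [127, 126, 109, 114, 115, 118, 143, 86, 154, 176, 176, 181, 182, 184, 186, 151, 118, 137, 159, 176, 185, 189, 190, 191, 185, 180]
sceneG D1 slab [149, 157, 161, 164, 162, 161, 160, 165, 176, 156, 164, 177, 184, 186, 187, 187, 186, 151, 117, 107, 115, 101, 103, 92, 96, 99]
sceneG D1 fin  [138, 143, 148, 149, 149, 150, 149, 152, 173, 182, 182, 183, 182, 181, 184, 145
[... 1866 characters left out ...]
9, 188, 188, 154, 126, 117, 109, 100, 101, 98, 96, 99]
sceneI D2 fin  [126, 126, 126, 125, 127, 132, 135, 130, 163, 183, 183, 179, 184, 180, 185, 152, 129, 151, 177, 189, 191, 192, 192, 187, 164, 131]
sceneI D4 slab [86, 85, 97, 107, 110, 136, 152, 160, 185, 183, 185, 187, 189, 188, 189, 188, 188, 156, 127, 128, 118, 110, 107, 105, 102, 104]
sceneI D4 fin  [129, 128, 109, 114, 116, 119, 145, 86, 156, 178, 178, 182, 184, 184, 187, 153, 119, 139, 160, 177, 187, 190, 191, 193, 188, 181]
top [ 0.6154 -0.0727  0.1155] -48.881919860839844
fin top [ 0.568  -0.0629 -0.0061] -33.145355224609375
scene [ 0.6266 -0.0983  0.2723] -26.573129653930664
fin scene [ 0.5743 -0.0801  0.0232] -40.646522521972656
```

The knock came after t = 36.7, once both the docking and the first stroke were done, and it moved the plate about 24 mm outward and slightly askew. I'll regrip its fin, about (0.575, -0.079), and reseat it before the lever.

>>> servo_tool:
  moves:
    - {"linear": [0, 0, 0], "rot": [0, 0, -3], "hand": -0.1}
    - {"linear": [0, 0, 0], "rot": [0, 0, 0], "hand": -0.1}
    - {"linear": [0, 0, 0], "rot": [0, 0, 0], "hand": -0.1}
  force: 60

```text
time_s: 43.15
ee_pos: [0.4802, -0.1515, 0.2147]
tool_rot: [[0.999, 0.052, 0.0], [0.052, -0.999, 0.0], [0.0, -0.0, -1.0]]
force: [0.1, 0.2, 0.8]
finger_gap: 0.45
grip_force: 0.0
```

```bash
python3 go.py .575 -.079 .15 .05; python3 - <<'E'
from fit2 import *
I={"scene":optics.snapshot("scene")}
for p0 in((.5743,-.0801,.05),(.58,-.078,.1)):
  p,f=fit2(I,flat(-.015,.015,-.005,.005,.113),p0,0,(scene,));print("fin",np.round(p,4),f)
cv2.imwrite("pics/sceneL.png",I["scene"][:,:,::-1])
E
```

```text
t 43.15 pos [ 0.4802 -0.1515  0.2147] yaw 0.0521 F [0.1 0.2 0.8] gap 0.45 grip 0.0
turn z 0.12 deg then linear mm [ 98.4 -67.7  64.7]
fin [ 0.5745 -0.0801  0.0214] -40.42264175415039
fin [ 0.5746 -0.0801  0.022 ] -40.446006774902344
```

>>> servo_tool:
  moves:
    - {"linear": [0.033, -0.0225, 0], "rot": [0, 0, 0], "hand": -0.1}
    - {"linear": [0.033, -0.0225, 0.02], "rot": [0, 0, 0], "hand": -0.1}
    - {"linear": [0.032, -0.0225, 0.02], "rot": [0, 0, 0], "hand": -0.1}
    - {"linear": [0, 0, 0.02], "rot": [0, 0, 0], "hand": -0.1}
    - {"linear": [0, 0, 0], "rot": [0, 0, 0], "hand": -0.1}

```text
time_s: 43.7
ee_pos: [0.5725, -0.0784, 0.1506]
tool_rot: [[0.999, 0.053, -0.007], [0.053, -0.999, 0.001], [-0.006, -0.002, -1.0]]
force: [-0.4, -0.2, -0.9]
finger_gap: 0.448
grip_force: 0.0
```

>>> servo_tool:
  moves:
    - {"linear": [0, 0, 0], "rot": [0, 0, 0], "hand": -0.1}
    - {"linear": [0, 0, 0], "rot": [0, 0, 0], "hand": -0.1}

```text
time_s: 43.9
ee_pos: [0.5747, -0.0807, 0.1562]
tool_rot: [[0.999, 0.051, 0.002], [0.051, -0.999, -0.001], [0.002, 0.001, -1.0]]
force: [0.6, -0.4, -0.9]
finger_gap: 0.45
grip_force: 0.0
```

```bash
python3 go.py .5743 -.079 .114 .05
```

```text
t 43.9 pos [ 0.5747 -0.0807  0.1562] yaw 0.0508 F [ 0.6 -0.4 -0.9] gap 0.45 grip 0.0
turn z 0.04 deg then linear mm [-0.3 -1.8 42.2]
```

>>> servo_tool:
  moves:
    - {"linear": [0, -0.001, 0.02], "rot": [0, 0, 0], "hand": -0.1}
    - {"linear": [0, 0, 0.018], "rot": [0, 0, 0], "hand": -0.1}
    - {"linear": [0, 0, 0], "rot": [0, 0, 0], "hand": -0.1}
    - {"linear": [0, 0, 0], "rot": [0, 0, 0], "hand": -0.1}
    - {"linear": [0, 0, 0], "rot": [0, 0, 0], "hand": -0.3}
  force: 30

```text
time_s: 44.4
ee_pos: [0.5752, -0.0797, 0.1186]
tool_rot: [[0.999, 0.051, 0.003], [0.051, -0.999, -0.001], [0.003, 0.001, -1.0]]
force: [1.1, 0.4, 0.2]
finger_gap: 0.348
grip_force: 0.0
```

>>> servo_tool:
  moves:
    - {"linear": [0, 0, 0], "rot": [0, 0, 0], "hand": -0.5}
    - {"linear": [0, 0, 0], "rot": [0, 0, 0], "hand": -0.7}
    - {"linear": [0, 0, 0], "rot": [0, 0, 0], "hand": -1}
    - {"linear": [0, 0, 0], "rot": [0, 0, 0], "hand": -1}
    - {"linear": [0, 0, 0], "rot": [0, 0, 0], "hand": -1}

```text
time_s: 44.9
ee_pos: [0.5748, -0.0793, 0.1175]
tool_rot: [[0.999, 0.052, 0.001], [0.052, -0.999, -0.0], [0.001, 0.0, -1.0]]
force: [-2.0, 0.3, 5.2]
finger_gap: 0.107
grip_force: 33.4
```

```bash
python3 go.py .5985 -.0819 .116 .12; python3 -c "
from h import *;s=arm.sense();print(s['moment'])"
```

```text
t 44.9 pos [ 0.5748 -0.0793  0.1175] yaw 0.0517 F [-2.   0.3  5.2] gap 0.107 grip 33.4
turn z -3.92 deg then linear mm [23.2  5.4  1.5]
[0.02131191 0.18989562 0.03602059]
```

>>> servo_tool:
  moves:
    - {"linear": [0.003, 0.0027, 0], "rot": [0, 0, -2], "hand": -1}
    - {"linear": [0.003, 0.0025, 0], "rot": [0, 0, -1.9], "hand": -1}
    - {"linear": [0, 0, 0], "rot": [0, 0, 0], "hand": -1}
    - {"linear": [0, 0, 0], "rot": [0, 0, 0], "hand": -1}
  force: 60

```text
time_s: 45.3
ee_pos: [0.5812, -0.0841, 0.1176]
tool_rot: [[0.993, 0.12, 0.001], [0.12, -0.993, -0.0], [0.001, 0.001, -1.0]]
force: [-2.5, -0.1, 6.6]
finger_gap: 0.097
grip_force: 62.8
```

```bash
python3 go.py .5985 -.0819 .116 .12
```

```text
t 45.3 pos [ 0.5812 -0.0841  0.1176] yaw 0.1198 F [-2.5 -0.1  6.6] gap 0.097 grip 62.8
turn z -0.01 deg then linear mm [17.4 -0.2  1.6]
```

>>> servo_tool:
  moves:
    - {"linear": [0.007, 0, -0.0005], "rot": [0, 0, 0], "hand": -1}
    - {"linear": [0.007, 0, 0], "rot": [0, 0, 0], "hand": -1}
    - {"linear": [0, 0, 0], "rot": [0, 0, 0], "hand": -1}
    - {"linear": [0, 0, 0], "rot": [0, 0, 0], "hand": -1}

```text
time_s: 45.7
ee_pos: [0.5955, -0.0823, 0.1176]
tool_rot: [[0.993, 0.12, 0.002], [0.12, -0.993, -0.0], [0.002, 0.0, -1.0]]
force: [2.5, 0.2, 4.3]
finger_gap: 0.097
grip_force: 62.6
```

>>> servo_tool:
  moves:
    - {"linear": [0.003, 0, 0], "rot": [0, 0, 0], "hand": -1}
    - {"linear": [0, 0, 0], "rot": [0, 0, 0], "hand": -1}
    - {"linear": [0, 0, 0], "rot": [0, 0, 0], "hand": -1}

```text
time_s: 46.0
ee_pos: [0.5975, -0.0821, 0.1177]
tool_rot: [[0.993, 0.119, 0.0], [0.119, -0.993, -0.0], [0.0, 0.0, -1.0]]
force: [-2.2, -0.6, 7.4]
finger_gap: 0.099
grip_force: 63.1
```

>>> servo_tool:
  moves:
    - {"linear": [0.002, 0, 0], "rot": [0, 0, 0], "hand": -1}
    - {"linear": [0, 0, 0], "rot": [0, 0, 0], "hand": -1}
    - {"linear": [0, 0, 0], "rot": [0, 0, 0], "hand": -1}

```text
time_s: 46.3
ee_pos: [0.5991, -0.0819, 0.1177]
tool_rot: [[0.993, 0.119, -0.0], [0.119, -0.993, -0.0], [-0.0, 0.0, -1.0]]
force: [-4.1, -0.6, 8.6]
finger_gap: 0.097
grip_force: 63.2
```

>>> servo_tool:
  moves:
    - {"linear": [0.0015, 0, 0], "rot": [0, 0, 0], "hand": -1}
    - {"linear": [0, 0, 0], "rot": [0, 0, 0], "hand": -1}
    - {"linear": [0, 0, 0], "rot": [0, 0, 0], "hand": -1}

```text
time_s: 46.6
ee_pos: [0.6006, -0.0818, 0.1177]
tool_rot: [[0.993, 0.119, -0.001], [0.119, -0.993, -0.0], [-0.001, 0.0, -1.0]]
force: [-3.8, -1.3, 9.8]
finger_gap: 0.095
grip_force: 63.2
```

>>> servo_tool:
  moves:
    - {"linear": [0.001, 0, -0.0005], "rot": [0, 0, 0], "hand": -1}
    - {"linear": [0, 0, 0], "rot": [0, 0, 0], "hand": -1}
    - {"linear": [0, 0, 0], "rot": [0, 0, 0], "hand": -1}

```text
time_s: 46.9
ee_pos: [0.6012, -0.0816, 0.1176]
tool_rot: [[0.993, 0.119, -0.001], [0.119, -0.993, -0.0], [-0.001, 0.0, -1.0]]
force: [-4.1, -0.9, 7.7]
finger_gap: 0.093
grip_force: 62.9
```

>>> servo_tool:
  moves:
    - {"linear": [0.0015, 0, 0], "rot": [0, 0, 0], "hand": -1}
    - {"linear": [0, 0, 0], "rot": [0, 0, 0], "hand": -1}
    - {"linear": [0, 0, 0], "rot": [0, 0, 0], "hand": -1}

```text
time_s: 47.2
ee_pos: [0.6013, -0.0816, 0.1176]
tool_rot: [[0.993, 0.119, -0.005], [0.119, -0.993, -0.0], [-0.005, -0.0, -1.0]]
force: [-12.4, -1.5, 12.8]
finger_gap: 0.092
grip_force: 63.7
```

>>> servo_tool:
  moves:
    - {"linear": [0.001, 0, 0], "rot": [0, 0, 0], "hand": -1}
    - {"linear": [0, 0, 0], "rot": [0, 0, 0], "hand": -1}
    - {"linear": [0, 0, 0], "rot": [0, 0, 0], "hand": -1}

```text
time_s: 47.5
ee_pos: [0.6014, -0.0816, 0.1177]
tool_rot: [[0.993, 0.119, -0.007], [0.119, -0.993, -0.0], [-0.007, -0.0, -1.0]]
force: [-18.3, -1.1, 17.6]
finger_gap: 0.096
grip_force: 64.3
```

Firmly home: the stop is at +2.8 mm, the same as dock 1. I'll release, back off and check.

>>> servo_tool:
  moves:
    - {"linear": [-0.001, 0, -0.001], "rot": [0, 0, 0], "hand": -1}
    - {"linear": [0, 0, 0], "rot": [0, 0, 0], "hand": -0.3}
    - {"linear": [0, 0, 0], "rot": [0, 0, 0], "hand": -0.3}
    - {"linear": [0, 0, 0], "rot": [0, 0, 0], "hand": -0.3}
    - {"linear": [0, 0, 0], "rot": [0, 0, 0], "hand": -0.3}

```text
time_s: 48.0
ee_pos: [0.6034, -0.0812, 0.1182]
tool_rot: [[0.993, 0.119, -0.0], [0.119, -0.993, 0.0], [-0.0, -0.0, -1.0]]
force: [-0.1, 0.3, 0.5]
finger_gap: 0.347
grip_force: 0.0
```

>>> servo_tool:
  moves:
    - {"linear": [0, 0, -0.03], "rot": [0, 0, 0], "hand": -0.3}
    - {"linear": [0, 0, -0.045], "rot": [0, 0, 0], "hand": -0.3}
    - {"linear": [0, 0, -0.01], "rot": [0, 0, 0], "hand": -0.3}
    - {"linear": [-0.03, 0.02, 0], "rot": [0, 0, 3.5], "hand": -0.3}
    - {"linear": [-0.03, 0.02, 0], "rot": [0, 0, 3.4], "hand": -0.3}

```text
time_s: 48.5
ee_pos: [0.5475, -0.1266, 0.2041]
tool_rot: [[1.0, -0.001, 0.002], [-0.001, -1.0, -0.001], [0.002, 0.001, -1.0]]
force: [-0.2, -1.7, -0.3]
finger_gap: 0.349
grip_force: 0.0
```

>>> servo_tool:
  moves:
    - {"linear": [0, 0.04, 0], "rot": [0, 0, 0], "hand": -1}
    - {"linear": [0, 0.04, 0], "rot": [0, 0, 0], "hand": -1}
    - {"linear": [0, 0, 0], "rot": [0, 0, 0], "hand": -1}
    - {"linear": [0, 0, 0], "rot": [0, 0, 0], "hand": -1}
    - {"linear": [0, 0, 0], "rot": [0, 0, 0], "hand": -1}

```text
time_s: 49.0
ee_pos: [0.5473, -0.2056, 0.2032]
tool_rot: [[1.0, -0.0, -0.0], [-0.0, -1.0, 0.001], [-0.0, -0.001, -1.0]]
force: [0.1, -0.6, 0.3]
finger_gap: -0.003
grip_force: 0.0
```

```bash
python3 m3.py M > /dev/null; python3 prof.py M | grep -E "D[124]"; python3 go.py .5678 -.205 .108 0
```

```text
sceneM D1 slab [148, 157, 162, 163, 163, 162, 163, 167, 177, 157, 164, 177, 184, 187, 188, 187, 186, 151, 118, 107, 115, 101, 103, 91, 96, 98]
sceneM D1 fin  [150, 151, 150, 150, 149, 151, 151, 151, 173, 183, 182, 183, 182, 182, 186, 145, 131, 162, 180, 188, 190, 188, 188, 177, 133, 94]
sceneM D2 slab [146, 153, 159, 160, 158, 160, 160, 164, 178, 167, 172, 181, 185, 187, 188, 186, 187, 153, 125, 115, 108, 100, 100, 98, 96, 97]
sceneM D2 fin  [147, 146, 146, 145, 145, 146, 147, 144, 168, 183, 183, 179, 185, 182, 184, 150, 128, 149, 176, 187, 191, 191, 190, 186, 163, 129]
sceneM D4 slab [86, 84, 97, 107, 110, 136, 152, 155, 184, 182, 183, 185, 188, 186, 188, 187, 188, 155, 127, 127, 117, 109, 105, 104, 101, 104]
sceneM D4 fin  [128, 127, 108, 114, 117, 118, 142, 86, 154, 177, 177, 181, 185, 185, 186, 156, 119, 138, 159, 176, 185, 189, 191, 191, 187, 180]
topM D1 slab [107, 107, 108, 83, 53, 33, 42, 63, 122, 138, 136, 138, 139, 138, 137, 136, 138, 139, 134, 85, 69, 74, 76, 83, 86, 86]
topM D2 slab [103, 105, 110, 94, 51, 34, 41, 63, 122, 139, 137, 138, 137, 137, 137, 137, 135, 138, 140, 99, 62, 68, 72, 88, 90, 89]
topM D4 slab [108, 109, 111, 89, 50, 33, 38, 56, 122, 141, 136, 135, 137, 139, 138, 138, 136, 138, 127, 77, 71, 74, 71, 85, 91, 92]
t 49.1 pos [ 0.5474 -0.2052  0.2034] yaw 0.0006 F [-0.  -1.   1.2] gap 0.001 grip 0.0
turn z 0.04 deg then linear mm [20.4 -0.2 95.4]
```

All three docked plates now have matching profiles. Now the lever.

>>> servo_tool:
  moves:
    - {"linear": [0.02, 0, 0.03], "rot": [0, 0, 0], "hand": -1}
    - {"linear": [0, 0, 0.03], "rot": [0, 0, 0], "hand": -1}
    - {"linear": [0, 0, 0.03], "rot": [0, 0, 0], "hand": -1}
    - {"linear": [0, 0, 0.005], "rot": [0, 0, 0], "hand": -1}
    - {"linear": [0, 0, 0], "rot": [0, 0, 0], "hand": -1}

```text
time_s: 49.6
ee_pos: [0.5665, -0.2053, 0.1076]
tool_rot: [[1.0, 0.0, -0.002], [0.0, -1.0, 0.001], [-0.002, -0.001, -1.0]]
force: [-0.3, -0.3, 1.1]
finger_gap: 0.002
grip_force: 0.0
```

>>> servo_tool:
  moves:
    - {"linear": [0, 0.006, 0], "rot": [0, 0, 0], "hand": -1}
    - {"linear": [0, 0.006, 0], "rot": [0, 0, 0], "hand": -1}
    - {"linear": [0, 0, 0], "rot": [0, 0, 0], "hand": -1}
    - {"linear": [0, 0, 0], "rot": [0, 0, 0], "hand": -1}

```text
time_s: 50.0
ee_pos: [0.5677, -0.2191, 0.1097]
tool_rot: [[1.0, -0.002, 0.002], [-0.002, -1.0, -0.001], [0.002, 0.001, -1.0]]
force: [-0.1, 0.3, -0.2]
finger_gap: 0.001
grip_force: 0.0
```

>>> servo_tool:
  moves:
    - {"linear": [0, 0.004, 0], "rot": [0, 0, 0], "hand": -1}
    - {"linear": [-0.001, 0.004, 0], "rot": [0, 0, 0], "hand": -1}
    - {"linear": [0, 0, 0], "rot": [0, 0, 0], "hand": -1}

```text
time_s: 50.3
ee_pos: [0.5658, -0.2267, 0.1085]
tool_rot: [[1.0, -0.001, -0.001], [-0.001, -1.0, 0.0], [-0.001, -0.0, -1.0]]
force: [-1.2, 1.3, 1.1]
finger_gap: 0.001
grip_force: 1.4
```

```bash
python3 go.py .5678 -.2218 .108 0
```

```text
t 50.3 pos [ 0.5658 -0.2267  0.1085] yaw -0.0012 F [-1.2  1.3  1.1] gap 0.001 grip 1.4
turn z -0.07 deg then linear mm [ 2.  -4.9  0.5]
```

Contact at y of about -0.2255. I'll follow the arc.

>>> servo_tool:
  moves:
    - {"linear": [-0.0022, 0.0075, 0], "rot": [0, 0, 0], "hand": -1}
    - {"linear": [-0.0022, 0.0075, 0], "rot": [0, 0, 0], "hand": -1}
    - {"linear": [-0.0013, 0.0087, 0], "rot": [0, 0, 0], "hand": -1}
    - {"linear": [-0.0013, 0.0087, 0], "rot": [0, 0, 0], "hand": -1}
    - {"linear": [0.0007, 0.0088, 0], "rot": [0, 0, 0], "hand": -1}

```text
time_s: 50.8
ee_pos: [0.5594, -0.2685, 0.1083]
tool_rot: [[1.0, -0.001, -0.001], [-0.001, -1.0, 0.0], [-0.001, -0.0, -1.0]]
force: [-2.1, 3.7, 0.7]
finger_gap: 0.0
grip_force: 1.6
```

>>> servo_tool:
  moves:
    - {"linear": [0.0007, 0.0088, 0], "rot": [0, 0, 0], "hand": -1}
    - {"linear": [0.0025, 0.0084, 0], "rot": [0, 0, 0], "hand": -1}
    - {"linear": [0.0025, 0.0084, 0], "rot": [0, 0, 0], "hand": -1}
    - {"linear": [0, 0, 0], "rot": [0, 0, 0], "hand": -1}
    - {"linear": [0, 0, 0], "rot": [0, 0, 0], "hand": -1}

```text
time_s: 51.3
ee_pos: [0.5657, -0.2934, 0.1086]
tool_rot: [[1.0, -0.001, 0.0], [-0.001, -1.0, 0.0], [0.0, -0.0, -1.0]]
force: [-1.8, 3.3, 1.2]
finger_gap: -0.001
grip_force: 1.8
```

>>> servo_tool:
  moves:
    - {"linear": [0.004, 0.007, 0], "rot": [0, 0, 0], "hand": -1}
    - {"linear": [0, 0, 0], "rot": [0, 0, 0], "hand": -1}
    - {"linear": [0, 0, 0], "rot": [0, 0, 0], "hand": -1}

```text
time_s: 51.6
ee_pos: [0.5697, -0.2998, 0.1086]
tool_rot: [[1.0, -0.0, 0.0], [-0.0, -1.0, 0.0], [0.0, -0.0, -1.0]]
force: [-0.4, 3.5, 1.0]
finger_gap: 0.001
grip_force: 2.0
```

>>> servo_tool:
  moves:
    - {"linear": [0.003, 0.005, 0], "rot": [0, 0, 0], "hand": -1}
    - {"linear": [0, 0, 0], "rot": [0, 0, 0], "hand": -1}
    - {"linear": [0, 0, 0], "rot": [0, 0, 0], "hand": -1}

```text
time_s: 51.9
ee_pos: [0.5725, -0.3049, 0.1085]
tool_rot: [[1.0, -0.001, -0.0], [-0.001, -1.0, 0.0], [-0.0, -0.0, -1.0]]
force: [-1.4, 4.8, 0.5]
finger_gap: 0.001
grip_force: 2.1
```

>>> servo_tool:
  moves:
    - {"linear": [0.0015, 0.0025, 0], "rot": [0, 0, 0], "hand": -1}
    - {"linear": [0, 0, 0], "rot": [0, 0, 0], "hand": -1}
    - {"linear": [0, 0, 0], "rot": [0, 0, 0], "hand": -1}

```text
time_s: 52.2
ee_pos: [0.5738, -0.3072, 0.1084]
tool_rot: [[1.0, -0.001, -0.001], [-0.001, -1.0, 0.001], [-0.001, -0.001, -1.0]]
force: [-2.4, 5.9, 2.2]
finger_gap: 0.003
grip_force: 3.1
```

>>> servo_tool:
  moves:
    - {"linear": [0.001, 0.0015, 0], "rot": [0, 0, 0], "hand": -1}
    - {"linear": [0, 0, 0], "rot": [0, 0, 0], "hand": -1}
    - {"linear": [0, 0, 0], "rot": [0, 0, 0], "hand": -1}

```text
time_s: 52.5
ee_pos: [0.5746, -0.3078, 0.108]
tool_rot: [[1.0, -0.0, -0.002], [-0.0, -1.0, 0.002], [-0.002, -0.002, -1.0]]
force: [-4.2, 9.1, 2.6]
finger_gap: 0.004
grip_force: 4.4
```

>>> servo_tool:
  moves:
    - {"linear": [0.001, 0.0015, 0], "rot": [0, 0, 0], "hand": -1}
    - {"linear": [0, 0, 0], "rot": [0, 0, 0], "hand": -1}
    - {"linear": [0, 0, 0], "rot": [0, 0, 0], "hand": -1}

```text
time_s: 52.8
ee_pos: [0.575, -0.3084, 0.1078]
tool_rot: [[1.0, -0.0, -0.003], [-0.0, -1.0, 0.004], [-0.003, -0.004, -1.0]]
force: [-6.6, 13.1, 5.4]
finger_gap: -0.002
grip_force: 6.5
```

The force rises from about 5 to about 15 N at the expected 1.1 rad, so the lever is at its stop. Backing along the arc lets it spring home; then I clear off.

>>> servo_tool:
  moves:
    - {"linear": [-0.006, -0.012, 0], "rot": [0, 0, 0], "hand": -1}
    - {"linear": [-0.005, -0.016, 0], "rot": [0, 0, 0], "hand": -1}
    - {"linear": [-0.003, -0.018, 0], "rot": [0, 0, 0], "hand": -1}
    - {"linear": [0, -0.018, 0], "rot": [0, 0, 0], "hand": -1}
    - {"linear": [0.002, -0.018, 0], "rot": [0, 0, 0], "hand": -1}

```text
time_s: 53.3
ee_pos: [0.5644, -0.2282, 0.1089]
tool_rot: [[1.0, -0.001, 0.001], [-0.001, -1.0, -0.001], [0.001, 0.001, -1.0]]
force: [-0.5, 0.7, -0.0]
finger_gap: -0.002
grip_force: 0.2
```

>>> servo_tool:
  moves:
    - {"linear": [0, -0.02, 0], "rot": [0, 0, 0], "hand": -1}
    - {"linear": [0, 0, -0.04], "rot": [0, 0, 0], "hand": -1}
    - {"linear": [0, 0, -0.05], "rot": [0, 0, 0], "hand": -1}
    - {"linear": [-0.04, 0, -0.02], "rot": [0, 0, 0], "hand": -1}
    - {"linear": [-0.04, 0, 0], "rot": [0, 0, 0], "hand": -1}

```text
time_s: 53.8
ee_pos: [0.4862, -0.2091, 0.2236]
tool_rot: [[1.0, 0.001, 0.007], [0.001, -1.0, -0.005], [0.007, 0.005, -1.0]]
force: [0.2, -0.2, 0.4]
finger_gap: -0.001
grip_force: 0.0
```

>>> servo_tool:
  moves:
    - {"linear": [-0.04, 0, 0], "rot": [0, 0, 0], "hand": -1}
    - {"linear": [0, 0, 0], "rot": [0, 0, 0], "hand": -1}
    - {"linear": [0, 0, 0], "rot": [0, 0, 0], "hand": -1}
    - {"linear": [0, 0, 0], "rot": [0, 0, 0], "hand": -1}

```text
time_s: 54.2
ee_pos: [0.4451, -0.2086, 0.2191]
tool_rot: [[1.0, -0.0, 0.001], [-0.0, -1.0, -0.001], [0.001, 0.001, -1.0]]
force: [-0.4, 0.3, 1.0]
finger_gap: 0.001
grip_force: 0.0
```

```bash
python3 m3.py N > /dev/null; python3 prof.py N | grep -E "D[124]"; python3 - <<'E'
src=open("pm2.py").read().split("for nm,B,p0")[0].replace("{n}0.png","{n}N.png"); exec(src)
def cyl(r,z0,z1): return np.array([[r*np.cos(a),r*np.sin(a),z] for a in np.linspace(0,6.28,24) for z in(z0,z1)])
p,v=f(box(-.007,.007,-.012,.012,.028,.072),(.549,.325),(scene,));print("handle",p,v)
yaw=0;p,v=f(cyl(.009,.061,.101),(.567,-.244),(scene,));print("post",p,v)
a=cv2.imread("pics/scene0.png").astype(int);b=cv2.imread("pics/sceneN.png").astype(int);d=np.abs(a-b).max(2)
for n,q in(("beaker",(366,262)),("reagent",(329,272)),("dish",(262,299))): print(n,np.median(d[q[1]-18:q[1]+18,q[0]-14:q[0]+14]))
from go import go; go(.45,-.2,.25,0)
E
```

```text
sceneN D1 slab [148, 155, 161, 163, 162, 161, 161, 167, 176, 156, 163, 176, 183, 187, 186, 186, 185, 150, 117, 106, 114, 100, 103, 91, 95, 98]
sceneN D1 fin  [148, 147, 147, 148, 148, 148, 148, 151, 172, 183, 181, 181, 180, 182, 186, 146, 130, 161, 179, 187, 188, 187, 187, 175, 132, 93]
sceneN D2 slab [146, 152, 158, 159, 157, 159, 158, 163, 177, 166, 171, 180, 183, 185, 186, 185, 186, 151, 124, 114, 108, 99, 99, 97, 94, 98]
sceneN D2 fin  [145, 145, 145, 143, 143, 145, 146, 144, 167, 182, 182, 179, 183, 181, 182, 148, 127, 149, 173, 185, 188, 189, 189, 184, 162, 128]
sceneN D4 slab [85, 83, 95, 106, 109, 135, 151, 154, 183, 181, 183, 184, 186, 185, 186, 185, 186, 154, 126, 126, 115, 107, 105, 103, 100, 102]
sceneN D4 fin  [125, 125, 108, 113, 114, 116, 142, 85, 152, 175, 176, 180, 183, 183, 185, 155, 118, 138, 159, 175, 184, 187, 189, 189, 185, 179]
topN D1 slab [107, 106, 108, 84, 49, 33, 42, 62, 122, 139, 136, 139, 139, 136, 138, 135, 136, 137, 134, 83, 67, 74, 76, 83, 87, 84]
topN D2 slab [103, 105, 109, 91, 53, 34, 42, 62, 122, 140, 136, 137, 138, 138, 137, 136, 136, 137, 140, 99, 59, 70, 71, 86, 90, 88]
topN D4 slab [107, 108, 110, 89, 51, 34, 39, 57, 122, 141, 137, 135, 135, 139, 136, 137, 136, 138, 128, 75, 70, 74, 70, 84, 90, 91]
handle [0.55045249 0.32457859] -70.06439208984375
post [ 0.56864354 -0.24676256] -80.0
beaker 4.0
reagent 4.0
dish 4.0
t 54.3 pos [ 0.4451 -0.2086  0.2188] yaw -0.0001 F [-0.1 -0.2 -0. ] gap 0.001 grip 0.0
turn z -0.01 deg then linear mm [  4.9  -8.6 -31.2]
```

Everything checks out: three plates are home, the spent plate is in the tray, the handle and lever are back at rest, and the glassware has not moved. Handing in.

```bash
python3 -c "
from rig import job
print(job.sign_off())"
```

```text
the job is handed in; nothing more can be done
None
```

I handed the job in at about 54 s: the one spent plate is flat in the tray, all three fresh plates are home, the pump had two strokes of about 68 mm and the lever one swing to its stop. The right-hand plate was knocked about 24 mm out after the first stroke and reseated before the lever, so the second stroke may have run with it out. The gripper hid the pointer, so marker alignment rests on the measured draw.

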